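Rack the glue scrapers and lower the hold-down bail

ROBOT

A 7-joint arm with a two-finger parallel gripper is mounted at the origin on the work surface. World frame = base frame: x ahead of the robot, y to its left, z up, the work surface at z = 0. Lengths are in mm, angles in rad, forces in N, time in s.
With the tool pointing down it reaches from about 400 to 875 mm from the base axis. Payload 4.4 kg.
Tool frame: the origin (TCP) lies on the centre line of the jaws, within the pads' length; the fingertips stand 14 mm ahead of it and the grasp point (between the pads) lies 5 mm behind it (tips_ahead is the distance from the TCP to the fingertips, in mm); z points along the fingers, y is the line along which they close (so a half turn about z gives the same grasp; the last joint's range is limited). The gripper opens to 85 mm and grips with 20 to 120 N. Pads are 22 mm wide; open, the fingers measure 114 mm over their backs; the gripper's body (76 mm by 85 mm) begins 54 mm behind the grasp point. The pads swing forward as they close: fully open they stand 13 mm farther back than shut.
Start: joints at [1.206, 0.628, 0.038, 1.517, -0.027, 0.996, -0.02], TCP at [191.371, -621.205, 223.113] pointing down, gripper open.
Joint ranges: [-3.06, 3.06], [-0.37, 2.12], [-1.25, 1.32], [0.18, 2.47], [-1.1, 4.24], [0.23, 1.98], [-2.94, 2.94]. Speed limits (rad/s): [2.57, 2.57, 3.14, 3.14, 3.14, 3.14, 3.14].

INTERFACE

Orientations are given as [roll, pitch, yaw] about the fixed x, y, z axes, in that order (R = Rz(yaw) Ry(pitch) Rx(roll)).
In Python, from cell import * gives the robot as it stands.
- The arm moves only by the tool move_arm, never from a script. Its argument "rows" is text: rows parted by semicolons, each of 7 numbers parted by spaces: the shift along the tool's x, y, z scaled (see below), then the turn, a rotation vector about the tool's x, y, z scaled (see below), then the closure, from -1 (fully open) to 1 (shut). A call has 1 to 12 rows; each row is the pose to reach, as a shift and turn from the pose commanded when the call began, along the tool's axes at that moment; what a row does not reach only later rows make up. The controller multiplies each number of a shift by 0.3 m and each number of a turn by pi/2 rad. A row lasts 1/12 s, in which the tool goes at most 41.7 mm and 7.16 degrees, less where a joint would pass 70% of its speed; a pose out of reach is approached as far as the arm can. A call with a number of a shift or a turn outside -1 to 1 is refused whole. A call with a gripper value outside its range is refused whole. The fingers move at their own pace and stop on an object; the grip force is fixed at half the most. Time passes only in rows, so rows that repeat a pose let the fingers close. It gives the time, the measured TCP pose, the force, the opening and the grip force at its end, in the units of the state.
- read_state(): the state, without advancing time (a new reading comes with each control period).
- get_image(name): name is "side" or "top" or "wrist"; returns a dict with "img" (400x640x3 uint8, red, green, blue), "vfov" (degrees; the focal length in pixels is half the picture's height over the tangent of half this angle, whatever the lens; pixels are square), "cx", "cy" (the principal point, pixels), "extrinsics" (4x4, takes a point from camera to world coordinates); the wrist camera has in their place "T_tool_cam" (4x4, takes a point from camera to tool coordinates, whose origin is the TCP and whose axes are the flange's). Camera axes: x right, y up, looking along -z (the intrinsics and any distortion apply to the point x, -y, -z); pixel columns grow to the right and rows downward; lengths in mm; the calibration is good to about 2 mm. A picture is of the moment at which its call begins: read the wrist's pose just before it. There is no depth.
- finish_job(): hands the job in; it is judged then, once.
The state is a dict: "clock": time; "qpos": joint angles; "qd": joint speeds; "tau": joint torques, N m; "eef_pos": TCP position; "tool_rot": TCP orientation; "force": force on the tool from outside, world axes, zero at the start; "torque": the same for the moment, N m; "width": finger opening in mm; "gripper_force": force on a finger pad.
Only numpy, scipy, OpenCV 4.12 (cv2) and the standard library are available. Lean on these libraries where they do the work, as an engineer would, in place of code of your own. Each camera call takes 0.05 s, during which the arm holds its last target. There are 200 camera calls.

TASK

Put the workshop's glue scrapers away: swing the rack's wire bail up out of the way, slide every scraper on the table blade first and fully home into a slot of its own (any slot, either face up), and only then swing the bail right down again over the handles. Handle the scrapers gently: grip a handle with no more than about 30 newtons, and do not ram the blades into the rack. Leave everything else on the bench where it is.

Things in the scene. Friction and masses are not known exactly. Their poses are not given: they have to be found in the camera images.
- scraper_a: flat glue scraper, 160 g: blue handle 90 long, 24 wide, 22 thick, with a notch 16 long, 4.5 deep across both faces at x=5 to 21; then a steel blade 75 long, 54 wide, 4 thick in the handle's mid-plane. Same either way up. Origin: handle centre (11 above the table when lying); x along it to the blade (x=45 to 120), y across the blade, z through it. Balances at x=21. May be absent (None).
- scraper_b: flat glue scraper, 160 g: blue handle 90 long, 24 wide, 22 thick, with a notch 16 long, 4.5 deep across both faces at x=5 to 21; then a steel blade 75 long, 54 wide, 4 thick in the handle's mid-plane. Same either way up. Origin: handle centre (11 above the table when lying); x along it to the blade (x=45 to 120), y across the blade, z through it. Balances at x=21. May be absent (None).
- scraper_c: flat glue scraper, 160 g: blue handle 90 long, 24 wide, 22 thick, with a notch 16 long, 4.5 deep across both faces at x=5 to 21; then a steel blade 75 long, 54 wide, 4 thick in the handle's mid-plane. Same either way up. Origin: handle centre (11 above the table when lying); x along it to the blade (x=45 to 120), y across the blade, z through it. Balances at x=21. May be absent (None).
- scraper_d: flat glue scraper, 160 g: blue handle 90 long, 24 wide, 22 thick, with a notch 16 long, 4.5 deep across both faces at x=5 to 21; then a steel blade 75 long, 54 wide, 4 thick in the handle's mid-plane. Same either way up. Origin: handle centre (11 above the table when lying); x along it to the blade (x=45 to 120), y across the blade, z through it. Balances at x=21. May be absent (None).
- scraper_a_tip (a point): middle of the far blade edge of scraper_a, at x=+120 in its frame
- scraper_b_tip (a point): middle of the far blade edge of scraper_b, at x=+120 in its frame
- scraper_c_tip (a point): middle of the far blade edge of scraper_c, at x=+120 in its frame
- scraper_d_tip (a point): middle of the far blade edge of scraper_d, at x=+120 in its frame
- rack: rack fixed to the table. Origin: centre of the block's underside; x into the slots (away from robot), y left, z up. Block 100 deep (x -50 to 50), 315 wide, 77 high, clear top plate over dark dividers. Four level slots open at x=-50. In front a sill (x -120 to -50, top z=45.5) for the handles, with a brass rib across it (x -94 to -86, top z=49.5) that catches in the handle notch when released
- slot1_end (a point): back end of slot 1 (leftmost, y=+112.5 in the rack's frame), at x=17, z=57, where the blade's edge comes to rest. Slot: level, 64 wide, 16 high (z 53 to 69), 67 deep, mouth at x=-50. Slide in with the handle's centre at z=61 to 66 (best 63.5) to clear the brass rib; fully home, its handle's front end is about 8 mm outside the mouth
- slot2_end (a point): back end of slot 2 (y=+37.5 in the rack's frame), at x=17, z=57, where the blade's edge comes to rest. Slot: level, 64 wide, 16 high (z 53 to 69), 67 deep, mouth at x=-50. Slide in with the handle's centre at z=61 to 66 (best 63.5) to clear the brass rib; fully home, its handle's front end is about 8 mm outside the mouth
- slot3_end (a point): back end of slot 3 (y=-37.5 in the rack's frame), at x=17, z=57, where the blade's edge comes to rest. Slot: level, 64 wide, 16 high (z 53 to 69), 67 deep, mouth at x=-50. Slide in with the handle's centre at z=61 to 66 (best 63.5) to clear the brass rib; fully home, its handle's front end is about 8 mm outside the mouth
- slot4_end (a point): back end of slot 4 (rightmost, y=-112.5 in the rack's frame), at x=17, z=57, where the blade's edge comes to rest. Slot: level, 64 wide, 16 high (z 53 to 69), 67 deep, mouth at x=-50. Slide in with the handle's centre at z=61 to 66 (best 63.5) to clear the brass rib; fully home, its handle's front end is about 8 mm outside the mouth
- bail (a joint): stiff hinge of the hold-down bail, a U of steel wire 10 thick, 350 wide, pivoting about the line x=-10, z=60 of the rack (along its y). 0 = down, crossbar at x=-90, z=75 over the sill; grows as it swings up and back over the rack, to 2.4 rad at most; up and out of the way is past 1.7. Crossbar 81 from the pivot. Stays where left; about 2 N moves it
- bail_grip (a point): middle of the red sleeve (12 thick, 34 long) on the bail's crossbar, on the bar's axis at y=0 of the rack's frame, between slots 2 and 3; the place to take hold of the bail
- glue_bottle: bystander, leave alone: white glue bottle, 60 diameter, 170 high. Origin: centre of its underside
- sanding_block: bystander, leave alone: cork sanding block 100x60x34. Origin: centre of its underside
- blank_1: bystander, leave alone: pale wooden blank 150x42x18. Origin: centre of its underside
- blank_2: bystander, leave alone: pale wooden blank 150x42x18. Origin: centre of its underside
- ear_muffs: bystander, leave alone: yellow ear muffs, about 200 x 170 x 75 high. Origin: centre of its underside
- tape_measure: bystander, leave alone: yellow tape measure 70x35x65 high. Origin: centre of its underside
- dowel_cup: bystander, leave alone: grey plastic cup, 76 diameter, 95 high. Origin: centre of its underside
- offcut: bystander, leave alone: plywood offcut 60x40x20. Origin: centre of its underside
Things that resemble listed ones, but are neither listed nor needed, are in the scene too. Leave any yellow look-alike of the scraper_c alone.

How it is judged (in metres and radians):
On the way, in this order (a step that is already met when the one before it is completed fails the run):
1. the bail is swung up and back, past 1.7 rad (value of joint bail above 1.7 rad), for 0.2 s.
2. every scraper is fully home in a slot, with the bail still up ((distance between scraper_a_tip and slot1_end below 0.012 m or distance between scraper_a_tip and slot2_end below 0.012 m or distance between scraper_a_tip and slot3_end below 0.012 m or distance between scraper_a_tip and slot4_end below 0.012 m) and angle between the x axis of each of scraper_a, scraper_b, scraper_c, scraper_d and the x axis of rack, either way round below 0.17 rad and linear speed of each of scraper_a, scraper_b, scraper_c, scraper_d below 0.03 m/s and (distance between scraper_b_tip and slot1_end below 0.012 m or distance between scraper_b_tip and slot2_end below 0.012 m or distance between scraper_b_tip and slot3_end below 0.012 m or distance between scraper_b_tip and slot4_end below 0.012 m) and (distance between scraper_c_tip and slot1_end below 0.012 m or distance between scraper_c_tip and slot2_end below 0.012 m or distance between scraper_c_tip and slot3_end below 0.012 m or distance between scraper_c_tip and slot4_end below 0.012 m) and (distance between scraper_d_tip and slot1_end below 0.012 m or distance between scraper_d_tip and slot2_end below 0.012 m or distance between scraper_d_tip and slot3_end below 0.012 m or distance between scraper_d_tip and slot4_end below 0.012 m) and value of joint bail above 1 rad), for 0.2 s.
3. the bail is down again (value of joint bail below 0.12 rad), for 0.2 s.
At the end, for the whole second after the job is handed in: Every scraper present lies in a slot of the rack, its blade's far edge within 12 mm of the slot's closed end, in line with the rack within 0.17 rad and at rest, and the bail is down (below 0.12 rad) ((distance between scraper_a_tip and slot1_end below 0.012 m or distance between scraper_a_tip and slot2_end below 0.012 m or distance between scraper_a_tip and slot3_end below 0.012 m or distance between scraper_a_tip and slot4_end below 0.012 m) and angle between the x axis of each of scraper_a, scraper_b, scraper_c, scraper_d and the x axis of rack, either way round below 0.17 rad and linear speed of each of scraper_a, scraper_b, scraper_c, scraper_d below 0.03 m/s and (distance between scraper_b_tip and slot1_end below 0.012 m or distance between scraper_b_tip and slot2_end below 0.012 m or distance between scraper_b_tip and slot3_end below 0.012 m or distance between scraper_b_tip and slot4_end below 0.012 m) and (distance between scraper_c_tip and slot1_end below 0.012 m or distance between scraper_c_tip and slot2_end below 0.012 m or distance between scraper_c_tip and slot3_end below 0.012 m or distance between scraper_c_tip and slot4_end below 0.012 m) and (distance between scraper_d_tip and slot1_end below 0.012 m or distance between scraper_d_tip and slot2_end below 0.012 m or distance between scraper_d_tip and slot3_end below 0.012 m or distance between scraper_d_tip and slot4_end below 0.012 m) and value of joint bail below 0.12 rad); the robot touches nothing.
It fails at once if a scraper is squeezed: the two fingers together press on it with more than 80 N (40 N a finger) (contact force between the fingers and scraper_a above 80 N or contact force between the fingers and scraper_b above 80 N or contact force between the fingers and scraper_c above 80 N or contact force between the fingers and scraper_d above 80 N).
It fails at once if a held scraper is rammed against the rack with more than 40 N ((contact force between scraper_a and rack above 40 N and contact force between the fingers and scraper_a above 5 N) or (contact force between scraper_b and rack above 40 N and contact force between the fingers and scraper_b above 5 N) or (contact force between scraper_c and rack above 40 N and contact force between the fingers and scraper_c above 5 N) or (contact force between scraper_d and rack above 40 N and contact force between the fingers and scraper_d above 5 N)).
It fails at once if a bystander is moved by more than 40 mm (distance of any of glue_bottle, sanding_block, blank_1, blank_2, ear_muffs, tape_measure, dowel_cup, offcut from where it was at the start of the episode above 0.04 m).
Of scraper_a, scraper_b, scraper_c, scraper_d only 3 to 4 are there at a start; the rules pass over those that are not, and their reading is None.
At some moment in a run one of scraper_a, scraper_b, scraper_c, scraper_d may be knocked a few centimetres aside while the robot is not near it.
Once in a run the grip may slacken for a moment while it holds something.
It also fails if it takes over 210 s, if anything falls off the work surface, if the arm or the gripper's body presses on something with over 40 N, if the wrist force passes 120 N, or if a joint passes its speed limit or range.

## Working session

There is one attempt and no reset: what is moved stays moved. The work goes in short steps, Python scripts to look and compute and a tool call to move; the robot and the scene stay as the last step left them, time stands still between calls to the robot, and variables do not carry over. Pictures are saved under pics/ and viewed, at most 14 in all, crops included, and the job is handed in when it is done.

Besides the shell and the picture viewer there is one more tool, called after "Call:" as name(argument=value, ...) on one line, values as JSON. move_arm: Moves the arm, as the interface text tells. Its arguments: {"type":"object","properties":{"rows":{"type":"string"}},"required":["rows"]}

```bash
ls; mkdir -p pics; python3 - <<'E'
from cell import *
import cv2,numpy as np
print(read_state())
for n in ["top","side"]:
    g=get_image(n); cv2.imwrite(f"pics/{n}0.png",g["img"][:,:,::-1]); print(n,g["vfov"],g["cx"],g["cy"],[k for k in g]); print(np.round(g["extrinsics"],3).tolist())
E
```

```text
pics
{'clock': 0.0, 'qpos': array([ 1.2062351 ,  0.62937371,  0.03844875,  1.51838529, -0.02695762,
        0.99629679, -0.02003032]), 'qd': array([ 0.00031448, -0.00141877, -0.00179516, -0.00077074,  0.00016397,
        0.00038227,  0.00068459]), 'tau': array([-5.09118490e-04, -5.63407660e+01,  1.22583076e+00, -1.93449068e+01,
        1.09753740e-02,  1.04301138e-02, -6.43088910e-06]), 'eef_pos': array([ 191.13734517, -620.57881186,  222.16584031]), 'tool_rot': array([-3.13964873e+00,  6.71108427e-05,  2.98748152e-01]), 'force': array([-0.02603205,  1.39985199, -0.35746093]), 'torque': array([-0.01231653, -0.0150788 ,  0.0101244 ]), 'gripper_force': 0.0, 'width': 85.42849213393161}
top 54.30751950235793 313.08678033326214 195.73831995348974 ['img', 'vfov', 'cx', 'cy', 'extrinsics']
[[-0.024, 0.99, -0.142, 327.018], [-0.999, -0.027, -0.019, -13.652], [-0.023, 0.141, 0.99, 1318.211], [0.0, 0.0, 0.0, 1.0]]
side 46.27486010887129 318.75609657290187 197.02094791187187 ['img', 'vfov', 'cx', 'cy', 'extrinsics']
[[-0.808, 0.298, -0.508, -274.133], [-0.589, -0.376, 0.715, 1063.427], [0.022, 0.877, 0.48, 798.352], [0.0, 0.0, 0.0, 1.0]]
```

View pics/top0.png

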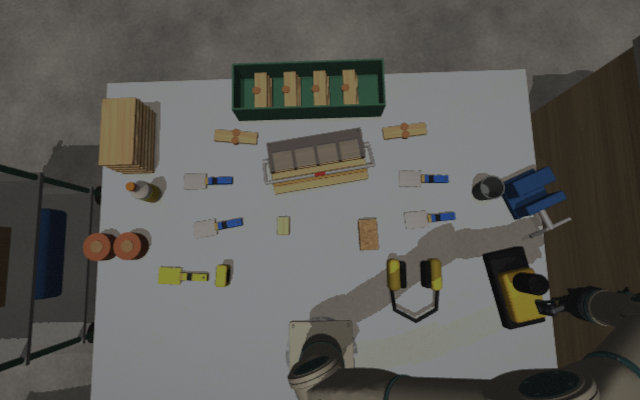

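View pics/side0.png

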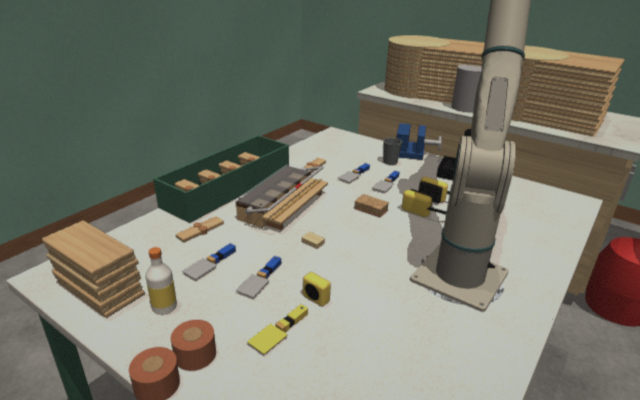

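```bash
cat > h.py <<'E'
from cell import *
import cv2,numpy as np
from scipy.spatial.transform import Rotation as R
def cam(n):
    s=read_state(); g=get_image(n)
    if "extrinsics" in g: g["T"]=np.array(g["extrinsics"])
    else:
        T=np.eye(4);T[:3,:3]=R.from_euler('xyz',s["tool_rot"]).as_matrix();T[:3,3]=s["eef_pos"]
        g["T"]=T@np.array(g["T_tool_cam"])
    g["f"]=g["img"].shape[0]/2/np.tan(np.radians(g["vfov"])/2)
    return g
def ray(g,uv):
    uv=np.atleast_2d(uv).astype(float)
    d=np.c_[(uv[:,0]-g["cx"])/g["f"],-(uv[:,1]-g["cy"])/g["f"],-np.ones(len(uv))]
    return g["T"][:3,3], d@g["T"][:3,:3].T
def onz(g,uv,z):
    o,d=ray(g,uv); return o+d*((z-o[2])/d[:,2])[:,None]
def proj(g,P):
    p=(np.atleast_2d(P)-g["T"][:3,3])@g["T"][:3,:3]
    return np.c_[g["cx"]-g["f"]*p[:,0]/p[:,2], g["cy"]+g["f"]*p[:,1]/p[:,2]]
def tri(gs,uvs):
    A=np.zeros((3,3));b=np.zeros(3)
    for g,uv in zip(gs,uvs):
        o,d=ray(g,uv);d=d[0]/np.linalg.norm(d[0]);M=np.eye(3)-np.outer(d,d);A+=M;b+=M@o
    return np.linalg.solve(A,b)
def blue(g):
    h=cv2.cvtColor(g["img"],cv2.COLOR_RGB2HSV)
    return cv2.inRange(h,(105,140,60),(125,255,255))
def save(g,name,s=1,box=None):
    im=g["img"][:,:,::-1]
    if box: im=im[box[1]:box[3],box[0]:box[2]]
    cv2.imwrite("pics/"+name,cv2.resize(im,None,fx=s,fy=s,interpolation=cv2.INTER_CUBIC))
def go(x,y,z,yaw):  # row numbers from measured pose to TCP target, tool down
    s=read_state();M=R.from_euler('xyz',s["tool_rot"])
    d=M.inv().apply(np.array([x,y,z])-s["eef_pos"])/300
    t=(M.inv()*R.from_euler('xyz',[np.pi,0,yaw])).as_rotvec()/(np.pi/2)
    print("go",np.round(d,4),np.round(t,4))
E
python3 - <<'E'
from h import *
for n in ["top","side"]:
    g=cam(n); m=cv2.morphologyEx(blue(g),cv2.MORPH_CLOSE,np.ones((7,7)))
    k,l,st,c=cv2.connectedComponentsWithStats(m)
    for i in range(1,k):
        if 30<st[i,4]<900:
            pts=np.argwhere(l==i)[:,::-1]; w=onz(g,pts,16 if n=="top" else 12)
            u,sv,vt=np.linalg.svd(w[:,:2]-w[:,:2].mean(0),full_matrices=False)
            print(n,np.round(c[i]),st[i,4],np.round(w.mean(0)),np.round(np.ptp((w[:,:2]-w[:,:2].mean(0))@vt.T,axis=0)),np.degrees(np.arctan2(vt[0,1],vt[0,0])).round(1))
    if n=="top": print(onz(g,[[268,142],[360,130],[275,193],[368,181]],45).round()); print("sleeve",onz(g,[320,174],75).round())
g=cam("wrist");print(g["T_tool_cam"],g["vfov"],g["cx"],g["cy"],g["img"].shape)
save(g,"w0.png")
g=cam("top");save(g,"top_crop.png",4,(180,120,380,245))
E
```

```text
top [436. 179.] 152 [ 560. -405.   16.] [74. 23.] -93.5
top [220. 180.] 149 [575. 327.  16.] [76. 22.] 90.0
top [443. 217.] 146 [ 431. -418.   16.] [75. 22.] 95.0
top [230. 224.] 150 [427. 293.  16.] [79. 22.] 100.3
[[ 697.  159.   45.]
 [ 729. -152.   45.]
 [ 522.  137.   45.]
 [ 554. -172.   45.]]
sleeve [[576. -14.  75.]]
side [411. 142.] 533 [ 538. -785.   12.] [395. 127.] 118.1
side [364. 167.] 45 [ 564. -418.   12.] [63. 28.] 98.5
side [394. 175.] 40 [ 437. -433.   12.] [62. 24.] 100.0
side [225. 252.] 157 [578. 323.  12.] [84. 38.] 95.8
side [271. 265.] 144 [432. 287.  12.] [76. 28.] 101.4
[[-4.58944659e-04  9.52241341e-01  3.05346064e-01  7.91823405e+01]
 [ 9.99999442e-01  1.46530035e-04  1.04606702e-03  6.98986297e-02]
 [ 9.51365889e-04  3.05346374e-01 -9.52240877e-01 -1.50969792e+02]
 [ 0.00000000e+00  0.00000000e+00  0.00000000e+00  1.00000000e+00]] 71.69449012823337 321.8533676661437 197.18717198285725 (400, 640, 3)
```

View pics/top_crop.png

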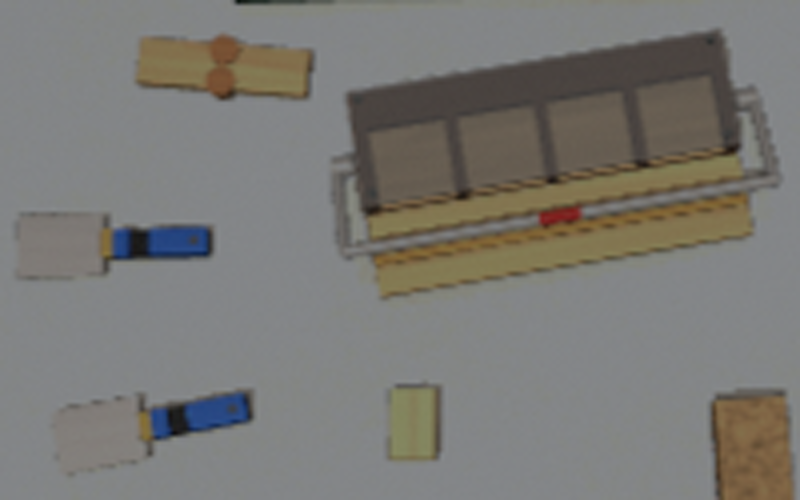

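Candidates by top‑view pixel: blue scrapers (220,180), (230,224), (436,179) and (443,217) are the wanted ones. The yellow look‑alike (185,277), the blanks (236,137) and (405,130) and the blue clamp (530,190) are not. The rack's red sleeve is at (320,174). The crop confirms blue handles with blades to the left, and the rack turned about 6°.

Call:
move_arm(rows="0.1 -0.1 -0.01 0 0 0 -1;0.2 -0.19 -0.02 0 0 0 -1;0.3 -0.29 -0.03 0 0 0 -1;0.4 -0.38 -0.04 0 0 0 -1;0.5 -0.48 -0.045 0 0 0 -1;0.6 -0.57 -0.045 0 0 0 -1;0.7 -0.67 -0.045 0 0 0 -1;0.8 -0.77 -0.045 0 0 0 -1;0.84 -0.807 -0.045 0 0 0 -1;0.84 -0.807 -0.045 0 0 0 -1")

```text
clock: 1.13
eef_pos: [363.9, -310.6, 236.8]
tool_rot: [-3.14, -0.002, 0.307]
force: [-0.5, 0.0, 1.0]
width: 85.8
gripper_force: 0.0
```

Call:
move_arm(rows="0.1 -0.1 -0.01 0 0 0 -1;0.2 -0.19 -0.02 0 0 0.05 -1;0.3 -0.29 -0.03 0 0 0.1 -1;0.4 -0.38 -0.04 0 0 0.127 -1;0.5 -0.48 -0.045 0 0 0.127 -1;0.6 -0.57 -0.045 0 0 0.127 -1;0.7 -0.67 -0.045 0 0 0.127 -1;0.8 -0.77 -0.045 0 0 0.127 -1;0.84 -0.807 -0.045 0 0 0.127 -1;0.84 -0.807 -0.045 0 0 0.127 -1")

```text
clock: 1.97
eef_pos: [532.9, -5.0, 250.0]
tool_rot: [-3.139, -0.002, 0.107]
force: [0.1, 0.0, -0.7]
width: 85.5
gripper_force: 0.0
```

```bash
python3 - <<'E'
from h import *
s=read_state();print(s["clock"],s["eef_pos"],s["tool_rot"],s["qpos"].round(2),s["width"],s["force"].round(1))
g=cam("wrist");save(g,"w1.png")
np.save("g1.npy",g,allow_pickle=True)
E
```

```text
1.9667 [532.91772995  -5.02496515 250.02877071] [-3.13923627e+00 -2.35678951e-03  1.06535349e-01] [-0.03  0.43 -0.02  1.81  0.01  0.9  -1.51] 85.47637371870745 [ 0.1  0.  -0.7]
```

View pics/w1.png

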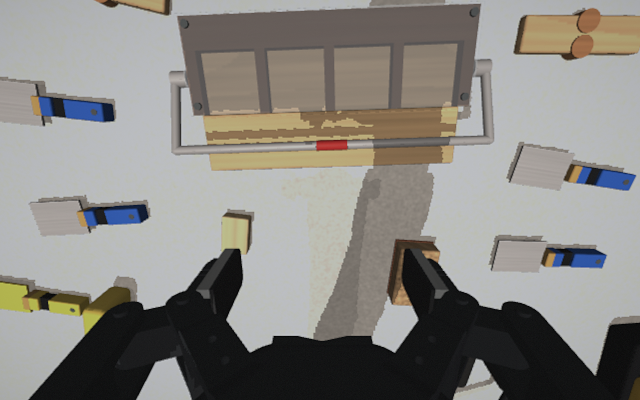

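Call:
move_arm(rows="-0.02 0.1 0 0 0 0 -1;-0.05 0.2 0 0 0 0 -1;-0.07 0.3 0 0 0 0 -1;-0.1 0.37 0 0 0 0 -1;-0.1 0.37 0 0 0 0 -1;-0.1 0.37 0 0 0 0 -1;-0.1 0.37 0 0 0 0 -1")

```text
clock: 2.6
eef_pos: [511.1, -124.5, 250.2]
tool_rot: [-3.142, 0.0, 0.097]
force: [0.1, 0.2, -0.5]
width: 85.5
gripper_force: 0.0
```

```bash
cat >> h.py <<'E'
def red(g):
    h=cv2.cvtColor(g["img"],cv2.COLOR_RGB2HSV)
    m=cv2.inRange(h,(0,190,80),(4,255,255))|cv2.inRange(h,(174,190,80),(180,255,255))
    k,l,st,c=cv2.connectedComponentsWithStats(m); i=1+np.argmax(st[1:,4]); return c[i],st[i,4]
def plate(g):
    h=cv2.cvtColor(g["img"],cv2.COLOR_RGB2HSV).astype(int)
    m=(((h[...,2]<125)&(h[...,1]<75)&(h[...,2]>70))*255).astype(np.uint8)
    m[200:]=0
    m=cv2.morphologyEx(m,cv2.MORPH_OPEN,np.ones((3,3)))
    return m
E
python3 - <<'E'
from h import *
g2=cam("wrist");np.save("g2.npy",g2,allow_pickle=True)
g1=np.load("g1.npy",allow_pickle=True).item()
print(g2["T"][:3,3])
print(red(g1),red(g2),tri([g1,g2],[red(g1)[0],red(g2)[0]]))
im=np.vstack([g1["img"][0:190],g2["img"][0:190]])[:,:,::-1]
im=np.ascontiguousarray(im);cv2.imwrite("pics/two.png",cv2.resize(im[:,120:560],None,fx=1.5,fy=1.5))
hv=cv2.cvtColor(g1["img"],cv2.COLOR_RGB2HSV)
for p in [(300,20),(185,60),(230,80),(470,60),(300,160),(120,60),(420,10),(400,155),(265,80)]: print(p,hv[p[1],p[0]])
E
```

```text
[ 589.92023843 -116.73563755  401.13307259]
(array([339.5, 140. ]), np.int32(12)) (array([231.76923077, 108.23076923]), np.int32(13)) [580.47873986 -19.05051954  85.57386008]
(300, 20) [  9  33 102]
(185, 60) [ 10  42 108]
(230, 80) [ 16  47 141]
(470, 60) [ 10  30 101]
(300, 160) [ 23  89 187]
(120, 60) [105   8 187]
(420, 10) [  9  33 101]
(400, 155) [ 16 106 127]
(265, 80) [  9  32 104]
```

View pics/two.png

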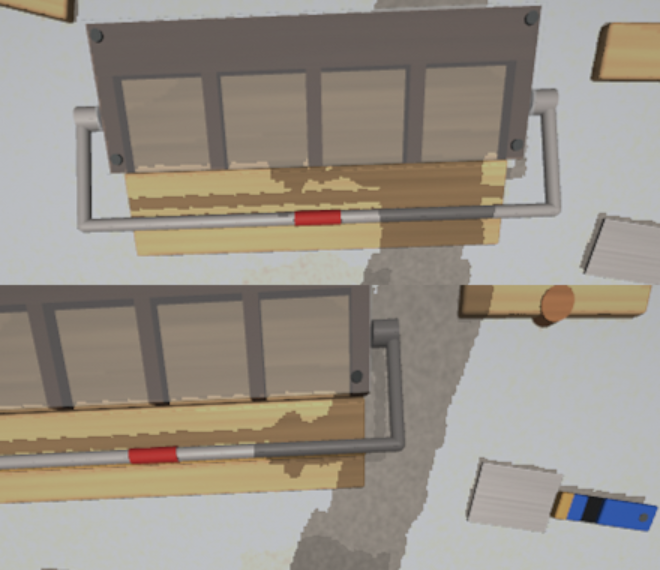

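```bash
cat >> h.py <<'E'
def red(g):
    h=cv2.cvtColor(g["img"],cv2.COLOR_RGB2HSV)
    m=cv2.inRange(h,(0,150,60),(6,255,255))|cv2.inRange(h,(170,150,60),(180,255,255))
    k,l,st,c=cv2.connectedComponentsWithStats(m); i=1+np.argmax(st[1:,4]); return cv2.minAreaRect(np.argwhere(l==i)[:,::-1].astype(np.float32))
def plate(g,rows=200):
    h=cv2.cvtColor(g["img"],cv2.COLOR_RGB2HSV)
    m=cv2.inRange(h,(5,22,80),(13,60,122)); m[rows:]=0
    m=cv2.morphologyEx(m,cv2.MORPH_OPEN,np.ones((3,3)))
    k,l,st,c=cv2.connectedComponentsWithStats(m); i=1+np.argmax(st[1:,4])
    hull=cv2.convexHull(np.argwhere(l==i)[:,::-1].astype(np.int32))
    return cv2.approxPolyDP(hull,5,True)[:,0]
E
python3 - <<'E'
from h import *
g1,g2=[np.load(f"g{i}.npy",allow_pickle=True).item() for i in (1,2)]
a,b=red(g1),red(g2); print(a,b,tri([g1,g2],[a[0],b[0]]))
print(plate(g1).tolist(),plate(g2).tolist())
E
```

```text
((331.5, 144.5), (9.0, 29.0), 90.0) ((222.0, 113.0), (32.0, 10.0), 0.0) [574.98307929 -10.41700831  91.23404318]
[[479, 4], [469, 92], [400, 107], [261, 112], [192, 102], [178, 16]] [[365, 70], [84, 84], [60, 0], [366, 0]]
```

Call:
move_arm(rows="0.1 -0.07 -0.02 0 0 0 -1;0.195 -0.15 -0.033 0 0 0 -1;0.195 -0.15 -0.033 0 0 0 -1;0.195 -0.15 -0.033 0 0 0 -1;0.195 -0.15 -0.033 0 0 0 -1;0.195 -0.15 -0.033 0 0 0 -1;0.195 -0.15 -0.033 0 0 0 -1;0.195 -0.15 -0.033 0 0 0 -1")

```text
clock: 3.32
eef_pos: [564.8, -73.8, 260.1]
tool_rot: [3.141, 0.0, 0.098]
force: [-0.6, -0.3, 0.2]
width: 85.6
gripper_force: 0.0
```

```bash
python3 - <<'E'
from h import *
g=cam("wrist");np.save("g3.npy",g,allow_pickle=True);s=read_state();print(s["eef_pos"],s["tool_rot"],abs(s["qd"]).max())
E
```

```text
[564.97259061 -73.68236757 260.11373012] [3.14134943e+00 1.45022100e-04 9.81046229e-02] 0.004739641038787028
```

Call:
move_arm(rows="0.01 -0.12 0 0 0 0 -1;0.02 -0.24 0 0 0 0 -1;0.04 -0.36 0 0 0 0 -1;0.044 -0.448 0 0 0 0 -1;0.044 -0.448 0 0 0 0 -1;0.044 -0.448 0 0 0 0 -1;0.044 -0.448 0 0 0 0 -1;0.044 -0.448 0 0 0 0 -1;0.044 -0.448 0 0 0 0 -1;0.044 -0.448 0 0 0 0 -1")

```text
clock: 4.2
eef_pos: [565.3, 60.7, 260.1]
tool_rot: [3.141, -0.0, 0.097]
force: [-1.0, -0.2, 0.5]
width: 85.4
gripper_force: 0.0
```

```bash
python3 - <<'E'
from h import *
g=cam("wrist");np.save("g4.npy",g,allow_pickle=True);s=read_state();print(s["eef_pos"],s["tool_rot"],abs(s["qd"]).max())
g3=np.load("g3.npy",allow_pickle=True).item()
a,b=red(g3),red(g); print(a,b,tri([g3,g],[a[0],b[0]]))
print(plate(g3,230).tolist(),plate(g,230).tolist())
save(g3,"w3.png");save(g,"w4.png")
im=np.vstack([g3["img"][0:210],g["img"][0:210]])[:,:,::-1]
cv2.imwrite("pics/two2.png",cv2.resize(np.ascontiguousarray(im),None,fx=1.25,fy=1.25))
E
```

```text
[565.32076953  60.97167056 260.05935966] [ 3.14131106e+00 -6.96237657e-05  9.74832522e-02] 0.0065132285771192285
((268.8443603515625, 164.5097198486328), (8.732959747314453, 28.070228576660156), 86.42366790771484) ((382.8999938964844, 175.80001831054688), (8.854494094848633, 28.15275001525879), 87.39744567871094) [575.57303694 -10.2889219   92.28246555]
[[399, 125], [141, 136], [120, 46], [403, 32]] [[523, 46], [509, 136], [321, 144], [251, 140], [242, 60]]
```

View pics/two2.png

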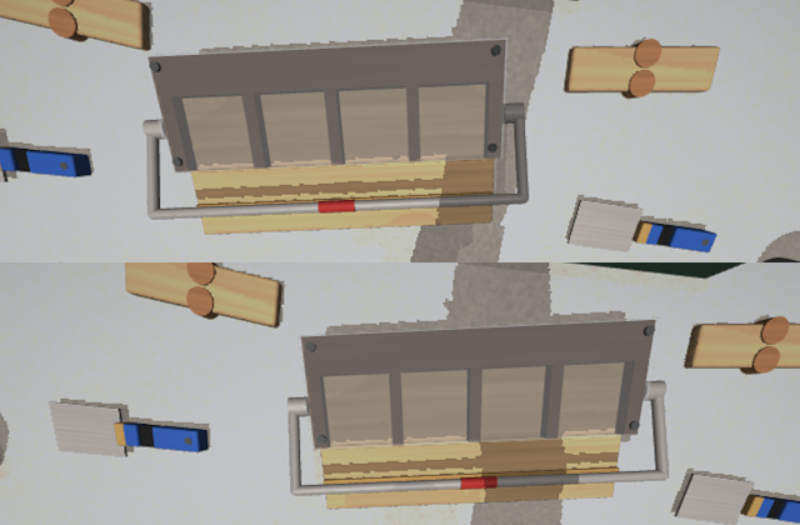

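```bash
python3 - <<'E'
from h import *
g3,g4=[np.load(f"g{i}.npy",allow_pickle=True).item() for i in (3,4)]
for n,p,q in [("BL",(120,46),(242,60)),("BR",(403,32),(523,46)),("screwBL",(155/1.25,67/1.25),(312/1.25,(347-262.5)/1.25)),("screwBR",(496/1.25,50/1.25),(649/1.25,(331-262.5)/1.25)),
  ("screwFL",(178/1.25,162/1.25),(322/1.25,(440-262.5)/1.25)),("screwFR",(493/1.25,148/1.25),(634/1.25,(425-262.5)/1.25)),
  ("silFL",(204/1.25,234/1.25),(328/1.25,(509-262.5)/1.25)),("silFR",(491/1.25,222/1.25),(615/1.25,(496-262.5)/1.25)),
  ("blkFR",(568/1.25,91/1.25),(686/1.25,(368-262.5)/1.25))]: print(n,tri([g3,g4],[p,q]).round(1))
for g in (g3,g4,cam("top"),cam("side")):
    m=cv2.morphologyEx(blue(g),cv2.MORPH_CLOSE,np.ones((9,9)));k,l,st,c=cv2.connectedComponentsWithStats(m)
    print([(c[i].round(1).tolist(),st[i,4]) for i in range(1,k) if st[i,4]>30])
gt,gs=cam("top"),cam("side")
at=red(gt);print("top red",at); 
try: as_=red(gs);print(as_); 
except Exception as e: print(e)
print(proj(gt,[[575.5,-10.3,92],[577,-11,77]]),proj(gs,[[575.5,-10.3,92],[577,-11,77]]))
save(gs,"side1.png",4,(220,150,350,240))
E
```

```text
BL [687.  162.8  68.7]
BR [ 730.8 -145.9   69.1]
screwBL [678.5 151.   81.3]
screwBR [ 720.  -138.4   78.9]
screwFL [599.3 140.8  78.9]
screwFR [ 640.8 -150.7   76.6]
silFL [520.9 138.7  49.3]
silFR [ 566.1 -167.7   53.7]
blkFR [ 706.8 -242.3   -3.5]
[([5.1, 128.0], np.int32(199)), ([41.1, 130.3], np.int32(655)), ([545.8, 190.0], np.int32(738)), ([76.0, 229.9], np.int32(713)), ([525.0, 265.9], np.int32(709))]
[([105.3, 137.1], np.int32(186)), ([140.5, 140.5], np.int32(631)), ([624.3, 197.6], np.int32(442)), ([164.0, 237.3], np.int32(766)), ([605.2, 274.3], np.int32(593))]
[([534.5, 192.2], np.int32(1466)), ([436.1, 178.7], np.int32(152)), ([220.4, 180.2], np.int32(149)), ([443.0, 216.7], np.int32(145)), ([229.9, 223.6], np.int32(150))]
[([410.7, 142.4], np.int32(538)), ([363.4, 167.6], np.int32(47)), ([393.7, 174.8], np.int32(41)), ([224.6, 251.7], np.int32(156)), ([271.5, 264.8], np.int32(144))]
top red ((319.5, 173.5), (3.0, 9.0), 90.0)
((615.5, 281.0), (88.0, 47.0), 90.0)
[[318.91057295 173.05118539]
 [319.15138017 173.51097302]] [[297.58659576 185.44640406]
 [297.36098442 189.27497512]]
```

View pics/side1.png

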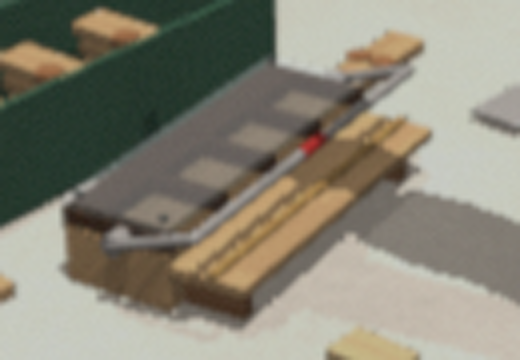

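The wrist views show that the red sleeve sits at about z=90. The side picture agrees: it shows red at (298,186), so the bail is already slightly raised (about 0.2 rad). The plate screws give the rack centre at (659.8, 1.0) and a yaw of 0.143. I'll approach the sleeve next.

Call:
move_arm(rows="0 0.06 0.06 0 0 -0.075 -0.3;0 0.12 0.12 0 0 -0.15 -0.3;0.01 0.18 0.18 0 0 -0.225 0;0.011 0.242 0.22 0 0 -0.3 0;0.011 0.242 0.22 0 0 -0.375 0;0.011 0.242 0.22 0 0 -0.45 0;0.011 0.242 0.22 0 0 -0.525 0;0.011 0.242 0.22 0 0 -0.6 0;0.011 0.242 0.22 0 0 -0.675 0;0.011 0.242 0.22 0 0 -0.75 0;0.011 0.242 0.22 0 0 -0.825 0;0.011 0.242 0.22 0 0 -0.9 0")

```text
clock: 5.45
eef_pos: [575.8, -10.0, 194.1]
tool_rot: [3.141, 0.0, 1.519]
force: [0.3, -0.2, 0.6]
width: 42.7
gripper_force: 0.0
```

```bash
cat >> h.py <<'E'
RC=np.array([659.8,1.0]);RY=0.143
def rk(x,y,z=0):
    return np.array([RC[0]+x*np.cos(RY)-y*np.sin(RY),RC[1]+x*np.sin(RY)+y*np.cos(RY),z])
def st():
    s=read_state();d=s["eef_pos"][:2]-RC;c,n=np.cos(RY),np.sin(RY)
    print("t",round(s["clock"],2),"tcp",s["eef_pos"].round(1),"rot",s["tool_rot"].round(3),"rack",(d@[c,n]).round(1),(d@[-n,c]).round(1),"w",round(s["width"],1),"gf",round(s["gripper_force"],1),"F",s["force"].round(1),"q7",s["qpos"][6].round(2))
E
python3 - <<'E'
from h import *
st(); go(*rk(-85,0,91),RY+np.pi/2)
E
```

```text
t 5.45 tcp [575.8 -10.  194.1] rot [3.141 0.    1.519] rack -84.7 1.1 w 42.7 gf 0.0 F [ 0.3 -0.2  0.6] q7 -0.36
go [-3.700e-03 -3.000e-04  3.435e-01] [ 1.000e-04  1.000e-04 -1.243e-01]
```

Call:
move_arm(rows="-0.002 0 0.1 0 0 -0.07 0;-0.004 0 0.2 0 0 -0.128 0;-0.004 0 0.28 0 0 -0.128 0;-0.004 0 0.32 0 0 -0.128 0;-0.004 0 0.343 0 0 -0.128 0;-0.004 0 0.343 0 0 -0.128 0;-0.004 0 0.343 0 0 -0.128 0.3;-0.004 0 0.343 0 0 -0.128 0.5;-0.004 0 0.343 0 0 -0.128 0.7;-0.004 0 0.343 0 0 -0.128 0.72;-0.004 0 0.343 0 0 -0.128 0.74;-0.004 0 0.343 0 0 -0.128 0.74")

```text
clock: 6.45
eef_pos: [575.9, -11.0, 91.6]
tool_rot: [3.141, 0.0, 1.714]
force: [0.1, -0.4, -0.2]
width: 11.1
gripper_force: 0.0
```

```bash
python3 - <<'E'
from h import *
st()
E
```

```text
t 6.45 tcp [575.9 -11.   91.6] rot [3.141 0.    1.714] rack -84.8 0.0 w 11.1 gf 0.0 F [ 0.1 -0.4 -0.2] q7 -0.27
```

Call:
move_arm(rows="0 0 0 0 0 0 0.8;0 0 0 0 0 0 0.85;0 0 0 0 0 0 0.85;0 0 0 0 0 0 0.85")

```text
clock: 6.78
eef_pos: [575.6, -11.0, 91.1]
tool_rot: [-3.142, 0.0, 1.714]
force: [0.2, 0.8, -0.5]
width: 6.4
gripper_force: 0.0
```

```bash
python3 - <<'E'
from h import *
st()
g=cam("wrist");a=red(g);print(a); save(g,"w5.png")
gs=cam("side"); h=cv2.cvtColor(gs["img"],cv2.COLOR_RGB2HSV)
im=np.hstack([cv2.resize(gs["img"][140:230,230:370],(560,360),interpolation=2),g["img"][100:400:,200:440]if 0 else cv2.resize(g["img"][:,200:440],(240,400))[:360]])
cv2.imwrite("pics/c5.png",im[:,:,::-1])
E
```

```text
t 6.78 tcp [575.6 -11.   91.1] rot [-3.142  0.     1.714] rack -85.0 0.1 w 6.4 gf 0.0 F [ 0.2  0.8 -0.5] q7 -0.27
((319.0, 242.0), (54.0, 18.0), 90.0)
```

View pics/c5.png

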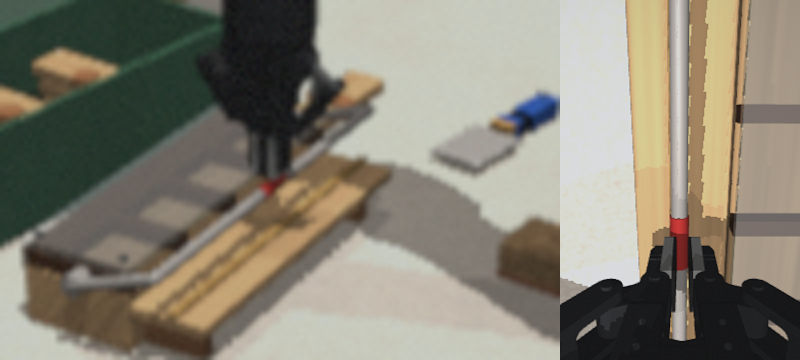

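Call:
move_arm(rows="0 0 0 0 0 0 0.6;0 0 0 0 0 0 0.3;0 0 0 0 0 0 0.3;0 -0.007 0 0 0 0 0.3;0 -0.007 0.02 0 0 0 0.3;0 -0.007 0.047 0 0 0 0.3;0 -0.007 0.047 0 0 0 0.3;0 -0.007 0.047 0 0 0 0.5;0 -0.007 0.047 0 0 0 0.7;0 -0.007 0.047 0 0 0 0.74;0 -0.007 0.047 0 0 0 0.78;0 -0.007 0.047 0 0 0 0.78")

```text
clock: 7.88
eef_pos: [573.9, -11.2, 77.2]
tool_rot: [3.141, -0.0, 1.714]
force: [0.0, 0.9, -2.1]
width: 9.7
gripper_force: 6.5
```

```bash
python3 - <<'E'
from h import *
st()
E
```

```text
t 7.88 tcp [573.9 -11.2  77.2] rot [ 3.141 -0.     1.714] rack -86.8 0.2 w 9.7 gf 6.5 F [ 0.   0.9 -2.1] q7 -0.29
```

Call:
move_arm(rows="0 0 0 0 0 0 0.85;0 0 0 0 0 0 0.85;0 0 0 0 0 0 0.9;0 0 0 0 0 0 0.9;0 0 0 0 0 0 0.9")

```text
clock: 8.3
eef_pos: [573.8, -11.2, 77.2]
tool_rot: [3.141, -0.0, 1.714]
force: [0.4, 1.2, 0.0]
width: 7.0
gripper_force: 58.7
```

```bash
python3 - <<'E'
from h import *
st()
g=cam("wrist");save(g,"w6.png",3,(240,180,400,330))
E
```

```text
t 8.3 tcp [573.8 -11.2  77.2] rot [ 3.141 -0.     1.714] rack -86.8 0.1 w 7.0 gf 58.7 F [0.4 1.2 0. ] q7 -0.29
```

View pics/w6.png

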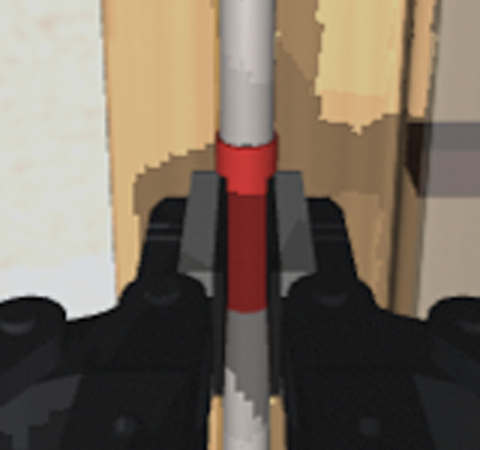

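Call:
move_arm(rows="0 0.015 -0.048 0 0 0 0.85;0 0.036 -0.088 0 0 0 0.85;0 0.064 -0.125 0 0 0 0.85;0 0.098 -0.156 0 0 0 0.85;0 0.137 -0.181 0 0 0 0.85;0 0.179 -0.199 0 0 0 0.85;0 0.223 -0.21 0 0 0 0.85;0 0.269 -0.213 0 0 0 0.85;0 0.315 -0.208 0 0 0 0.85;0 0.359 -0.195 0 0 0 0.85;0 0.4 -0.176 0 0 0 0.85;0 0.411 -0.169 0 0 0 0.85")

```text
clock: 9.35
eef_pos: [696.4, 6.5, 126.7]
tool_rot: [-3.141, -0.0, 1.714]
force: [-1.0, -0.2, 0.1]
width: 6.2
gripper_force: 0.0
```

Call:
move_arm(rows="0 0 0 0 0 0 0.85;0 0 0 0 0 0 0.85;0 0 0 0 0 0 0.85")

```text
clock: 9.6
eef_pos: [694.8, 6.1, 127.9]
tool_rot: [-3.141, 0.0, 1.714]
force: [0.4, -0.9, 0.2]
width: 6.3
gripper_force: 0.0
```

```bash
python3 - <<'E'
from h import *
st()
gs=cam("side");save(gs,"s2.png",4,(200,110,380,240))
E
```

```text
t 9.6 tcp [694.8   6.1 127.9] rot [-3.141  0.     1.714] rack 35.3 0.0 w 6.3 gf 0.0 F [ 0.4 -0.9  0.2] q7 -0.2
```

View pics/s2.png

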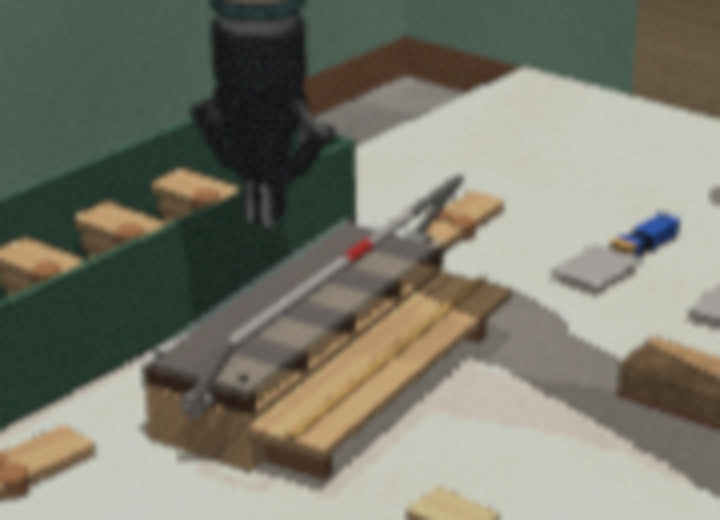

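```bash
python3 - <<'E'
from h import *
for n,uv in (("side",None),("top",None)):
    g=cam(n); h=cv2.cvtColor(g["img"],cv2.COLOR_RGB2HSV)
    m=cv2.inRange(h,(0,130,60),(6,255,255))|cv2.inRange(h,(172,130,60),(180,255,255))
    m[:, :240]=0; m[:,400:]=0;m[:120]=0;m[240:]=0
    c=np.argwhere(m)[:,::-1]; print(n,len(c),c.mean(0) if len(c) else None)
    if len(c):
        f=np.linspace(0,2.6,1000); B=np.array([rk(-9-81*np.cos(a),0,62+81*np.sin(a)) for a in f])
        e=np.linalg.norm(proj(g,B)-c.mean(0),axis=1); i=e.argmin(); print("phi",f[i],"joint",f[i]-.185,e[i],-9-81*np.cos(f[i]),60+81*np.sin(f[i]))
E
```

```text
side 17 [289.35294118 172.        ]
phi 1.015015015015015 joint 0.830015015015015 0.6362203228426795 -51.736181298580995 128.80856638540592
top 36 [317.63888889 160.63888889]
phi 0.9941941941941942 joint 0.8091941941941942 0.28723334823499597 -53.1594657486216 127.90391435547966
```

Call:
move_arm(rows="0 0 -0.1 0 0 0 1;0 0 -0.2 0 0 0 1;0 -0.12 -0.2 0 0 0 1;0 -0.24 -0.2 0 0 0 1;0 -0.36 -0.2 0 0 0 1;0 -0.483 -0.2 0 0 0 1;0 -0.483 -0.2 0 0 0 1;0 -0.483 -0.1 0 0 0 1;0 -0.483 0.02 0 0 0 1;0 -0.483 0.02 0 0 0 1;0 -0.483 0.02 0 0 0 1")

```text
clock: 10.67
eef_pos: [550.9, -14.5, 121.0]
tool_rot: [-3.138, -0.0, 1.714]
force: [0.1, -0.1, 0.7]
width: 0.1
gripper_force: 0.0
```

Call:
move_arm(rows="0 0.06 0 0 0 0 1;0 0.12 0 0 0 0 1;0 0.16 0 0 0 0 1;0 0.2 0 0 0 0 1;0 0.24 0 0 0 0 1;0 0.28 0 0 0 0 1;0 0.32 0 0 0 0 1;0 0.36 0 0 0 0 1;0 0.4 0 0 0 0 1;0 0.43 0 0 0 0 1;0 0.445 0 0 0 0 1;0 0.445 0 0 0 0 1")

```text
clock: 11.67
eef_pos: [686.3, 5.1, 123.9]
tool_rot: [3.138, -0.0, 1.714]
force: [0.4, 0.1, 1.8]
width: -0.0
gripper_force: 0.9
```

```bash
cat >> h.py <<'E'
def bail():
    g=cam("top"); h=cv2.cvtColor(g["img"],cv2.COLOR_RGB2HSV)
    for n in ("top","side"):
        g=cam(n); h=cv2.cvtColor(g["img"],cv2.COLOR_RGB2HSV)
        m=cv2.inRange(h,(0,130,60),(6,255,255))|cv2.inRange(h,(172,130,60),(180,255,255))
        m[:, :240]=0; m[:,400:]=0;m[:110]=0;m[240:]=0
        c=np.argwhere(m)[:,::-1]
        if len(c)<4: print(n,"no red");continue
        f=np.linspace(0,2.8,1000); B=np.array([rk(-9-81*np.cos(a),0,62+81*np.sin(a)) for a in f])
        e=np.linalg.norm(proj(g,B)-c.mean(0),axis=1); i=e.argmin(); print(n,len(c),"bail",(f[i]-.185).round(2),"err",e[i].round(1))
E
python3 - <<'E'
from h import *
st();bail()
E
```

```text
t 11.67 tcp [686.3   5.1 123.9] rot [ 3.138 -0.     1.714] rack 26.8 0.3 w -0.0 gf 0.9 F [0.4 0.1 1.8] q7 -0.21
top no red
side 6 bail 2.06 err 0.2
```

```bash
cat >> h.py <<'E'
def handles(g,z=20,amin=250):
    m=cv2.morphologyEx(blue(g),cv2.MORPH_CLOSE,cv2.getStructuringElement(cv2.MORPH_ELLIPSE,(25,25)))
    k,l,s_,c=cv2.connectedComponentsWithStats(m);out=[]
    for i in range(1,k):
        x,y,w,h,a=s_[i]
        if a<amin or x<=0 or y<=0 or x+w>=640 or y+h>=400: continue
        P=onz(g,np.argwhere(l==i)[:,::-1],z)[:,:2]
        r=cv2.minAreaRect(P.astype(np.float32));b=cv2.boxPoints(r)
        e=[b[1]-b[0],b[2]-b[1]];e=max(e,key=np.linalg.norm);L=np.linalg.norm(e);d=e/L
        if d[1]<0:d=-d
        if L>120: continue
        rear=np.array(r[0])-d*L/2
        out.append(dict(px=c[i].round(),L=L,W=min(r[1]),yaw=np.arctan2(d[1],d[0]),rear=rear,ctr=rear+45*d,mid=np.array(r[0]),d=d))
        o=out[-1];print("px",o["px"],"LxW %.0f %.0f"%(L,o["W"]),"yaw %.3f"%o["yaw"],"ctr",o["ctr"].round(1))
    return out
E
python3 - <<'E'
from h import *
g3,g4=[np.load(f"g{i}.npy",allow_pickle=True).item() for i in (3,4)]
for g in(g3,g4): print();handles(g)
print(tri([g3,g4],[(76.,229.9),(164,237.3)]), "h check near-left")
E
```

```text
px [545. 190.] LxW 77 24 yaw 1.525 ctr [ 562.2 -396.8]
px [ 75. 230.] LxW 86 26 yaw 1.744 ctr [428.9 297.4]
px [524. 266.] LxW 84 30 yaw 1.636 ctr [ 435.1 -409.2]

px [130. 139.] LxW 81 24 yaw 1.575 ctr [577.1 335.5]
px [163. 237.] LxW 84 28 yaw 1.741 ctr [429.6 299.1]
px [605. 274.] LxW 93 30 yaw 1.535 ctr [ 432.1 -413.9]
[428.31688337 296.28517011  17.81406625] h check near-left
```

Call:
move_arm(rows="0 -0.06 0 0 0 0 1;0 -0.1 -0.08 0 0 0 0.5;0 -0.1 -0.18 0 0 0 0;0 -0.1 -0.28 0 0 0 -0.5;0 -0.1 -0.28 0 0 0 -0.5")

```text
clock: 12.23
eef_pos: [657.9, 1.1, 212.5]
tool_rot: [3.131, 0.001, 1.714]
force: [-0.3, -0.6, 1.2]
width: 48.0
gripper_force: 0.0
```

```bash
python3 - <<'E'
from h import *
st();bail()
E
```

```text
t 12.23 tcp [657.9   1.1 212.5] rot [3.131e+00 1.000e-03 1.714e+00] rack -1.9 0.4 w 48.0 gf 0.0 F [-0.3 -0.6  1.2] q7 -0.18
top no red
side 22 bail 1.96 err 0.4
```

Call:
move_arm(rows="0.11 -0.01 0 0 0 0 -0.5;0.22 -0.02 0 0 0 0 -0.5;0.34 -0.04 0 0 0 0 -0.6;0.46 -0.06 0 0 0 0 -0.7;0.58 -0.08 0 0 0 0 -0.8;0.7 -0.1 0.05 0 0 0 -0.8;0.8 -0.11 0.1 0 0 0 -0.8;0.84 -0.11 0.1 0 0 0 -0.8")

```text
clock: 13.05
eef_pos: [580.5, 250.0, 171.8]
tool_rot: [-3.134, -0.002, 1.721]
force: [-0.9, 0.9, 0.1]
width: 76.6
gripper_force: 0.0
```

Call:
move_arm(rows="0.1 0 0.05 0 0 0.05 -0.8;0.2 0 0.1 0 0 0.0885 -0.8;0.283 0 0.175 0 0 0.0885 -0.8;0.283 0 0.175 0 0 0.0885 -0.8;0.283 0 0.175 0 0 0.0885 -0.8;0.283 0 0.175 0 0 0.0885 -0.8;0.283 0 0.175 0 0 0.0885 -0.8;0.283 0 0.175 0 0 0.0885 -0.8")

```text
clock: 13.72
eef_pos: [575.1, 327.3, 123.9]
tool_rot: [3.14, 0.001, 1.572]
force: [0.0, 0.6, 0.6]
width: 76.5
gripper_force: 0.0
```

```bash
python3 - <<'E'
from h import *
st();g=cam("wrist");hs=handles(g);save(g,"w7.png")
o=[o for o in hs if abs(o["mid"][0]-577)<60][0]
p=o["ctr"]+10*o["d"]; print(p); go(*p,17,o["yaw"])
E
```

```text
t 13.72 tcp [575.1 327.3 123.9] rot [3.140e+00 1.000e-03 1.572e+00] rack -37.3 335.0 w 76.5 gf 0.0 F [0.  0.6 0.6] q7 -0.84
px [322. 189.] LxW 78 23 yaw 1.574 ctr [576.5 336.7]
px [172. 223.] LxW 79 24 yaw 1.738 ctr [426.4 301.8]
[576.42433788 346.69985771]
go [0.0638 0.0044 0.3566] [ 0.0008  0.0001 -0.0011]
```

View pics/w7.png

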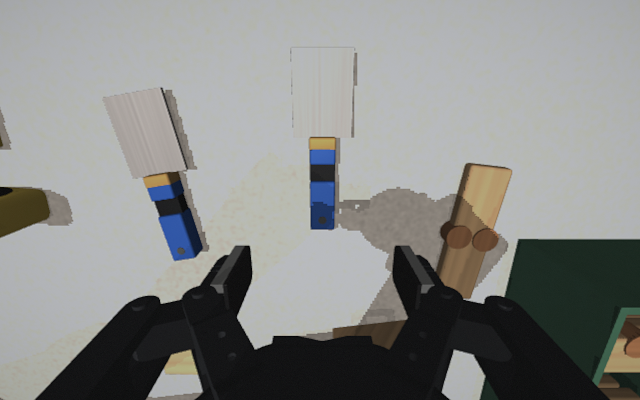

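Call:
move_arm(rows="0.03 0.004 0.1 0 0 0 -0.5;0.064 0.004 0.2 0 0 0 -0.3;0.064 0.004 0.28 0 0 0 -0.2;0.064 0.004 0.33 0 0 0 -0.2;0.064 0.004 0.3566 0 0 0 0;0.064 0.004 0.3566 0 0 0 0.2;0.064 0.004 0.3566 0 0 0 0.35;0.064 0.004 0.3566 0 0 0 0.42;0.064 0.004 0.3566 0 0 0 0.44;0.064 0.004 0.3566 0 0 0 0.46;0.064 0.004 0.3566 0 0 0 0.46;0.064 0.004 0.3566 0 0 0 0.46")

```text
clock: 14.77
eef_pos: [575.3, 348.4, 16.8]
tool_rot: [3.141, -0.0, 1.575]
force: [0.4, 0.8, -0.4]
width: 23.1
gripper_force: 0.0
```

Call:
move_arm(rows="0 0 0 0 0 0 0.48;0 0 0 0 0 0 0.48;0 0 0 0 0 0 0.48")

```text
clock: 15.02
eef_pos: [575.0, 348.3, 16.3]
tool_rot: [3.142, 0.0, 1.575]
force: [-1.3, -0.6, 0.0]
width: 22.1
gripper_force: 0.0
```

Call:
move_arm(rows="0 0 0 0 0 0 0.5;0 0 0 0 0 0 0.5;0 0 0 0 0 0 0.5")

```text
clock: 15.27
eef_pos: [574.9, 348.3, 16.2]
tool_rot: [-3.141, 0.0, 1.575]
force: [-0.3, -0.2, -0.3]
width: 21.3
gripper_force: 0.0
```

Call:
move_arm(rows="0 0 0 0 0 0 0.52;0 0 0 0 0 0 0.52;0 0 0 0 0 0 0.52")

```text
clock: 15.52
eef_pos: [575.0, 348.3, 16.2]
tool_rot: [3.142, -0.0, 1.575]
force: [0.1, 0.4, 0.1]
width: 20.4
gripper_force: 0.0
```

Call:
move_arm(rows="0 0 0 0 0 0 0.54;0 0 0 0 0 0 0.54;0 0 0 0 0 0 0.54")

```text
clock: 15.77
eef_pos: [575.0, 348.3, 16.2]
tool_rot: [3.142, -0.0, 1.575]
force: [-0.6, -0.9, -0.8]
width: 19.9
gripper_force: 0.0
```

```bash
python3 - <<'E'
from h import *
st();g=cam("wrist")
m=blue(g);k,l,s_,c=cv2.connectedComponentsWithStats(m)
for i in range(1,k):
    if s_[i,4]>60: print(s_[i],c[i])
gr=cv2.cvtColor(g["img"],cv2.COLOR_RGB2GRAY)
print(gr[200:300:12,250:400:8])
E
```

```text
t 15.77 tcp [575.  348.3  16.2] rot [ 3.142 -0.     1.575] rack -34.4 355.9 w 19.9 gf 0.0 F [-0.6 -0.9 -0.8] q7 -0.9
[303 215  41  21 845] [322.76331361 224.88994083]
[ 303  260   39   68 2325] [322.19053763 292.67870968]
[ 48 264  45  24 735] [ 70.49115646 276.33605442]
[  70  303   54   62 1829] [ 97.04373975 329.52433024]
[[189 187 189 188 188 184 190 158 157 159 159 159 133 191 189 190 189 190
  190]
 [189 185 188 188 183 187 187 144 143 142 141 139 122 190 191 189 176 178
  134]
 [189 189 188 189 189 186 188  83  81  83  81  82 117 177 121 117 116 115
  115]
 [188 187 189 189 193 116 110  24  24  26  25  25 101 117 123 113 118 114
  117]
 [187 186 186 187  18  61  68  23  19  20  23  22  58  47  16 117 115 116
  121]
 [189 189 188 157  25  57  25  34  35  35  33  31  32  58  22 122 134 136
  133]
 [187 187 189  22  22  84  30  51  51  51  51  52  29  67  19  20 133 131
  133]
 [191  88  22  20  19  19  29  81  50  51  50  51  30  19  22  18  20  78
  136]
 [ 22  21  23  19  20  19  30  79  80  80  83  49  29  19  17  21  20  18
   20]]
```

Call:
move_arm(rows="0 0 0 0 0 0 0.56;0 0 0 0 0 0 0.56;0 0 0 0 0 0 0.56")

```text
clock: 16.07
eef_pos: [575.0, 348.3, 16.2]
tool_rot: [3.142, 0.0, 1.575]
force: [0.3, 0.1, 0.1]
width: 19.0
gripper_force: 0.0
```

Call:
move_arm(rows="0 0 0 0 0 0 0.575;0 0 0 0 0 0 0.575;0 0 0 0 0 0 0.575")

```text
clock: 16.32
eef_pos: [575.0, 348.3, 16.3]
tool_rot: [3.142, -0.0, 1.575]
force: [-0.1, 0.1, -0.2]
width: 17.8
gripper_force: 0.0
```

Call:
move_arm(rows="0 0 0 0 0 0 0.59;0 0 0 0 0 0 0.59;0 0 0 0 0 0 0.59;0 0 0 0 0 0 0.59")

```text
clock: 16.65
eef_pos: [575.0, 348.3, 16.3]
tool_rot: [3.142, -0.0, 1.575]
force: [0.6, -0.6, -0.5]
width: 17.3
gripper_force: 0.0
```

Call:
move_arm(rows="0 0 0 0 0 0 0.605;0 0 0 0 0 0 0.605;0 0 0 0 0 0 0.605;0 0 0 0 0 0 0.605")

```text
clock: 16.98
eef_pos: [575.0, 348.3, 16.2]
tool_rot: [-3.142, 0.0, 1.575]
force: [-0.3, 0.1, 0.3]
width: 16.8
gripper_force: 0.0
```

```bash
python3 - <<'E'
from h import *
st();g=cam("wrist");save(g,"w8.png",3,(220,180,420,340))
E
```

```text
t 16.98 tcp [575.  348.3  16.2] rot [-3.142  0.     1.575] rack -34.5 355.8 w 16.8 gf 0.0 F [-0.3  0.1  0.3] q7 -0.9
```

View pics/w8.png

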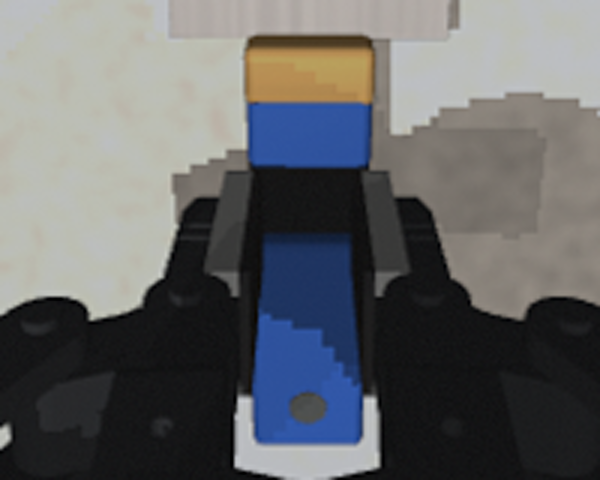

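Call:
move_arm(rows="0 0 0 0 0 0 0.62;0 0 0 0 0 0 0.62;0 0 0 0 0 0 0.62;0 0 0 0 0 0 0.62")

```text
clock: 17.37
eef_pos: [575.0, 348.3, 16.2]
tool_rot: [-3.142, 0.0, 1.575]
force: [-0.5, -0.2, 0.3]
width: 16.3
gripper_force: 0.0
```

Call:
move_arm(rows="0 0 0 0 0 0 0.635;0 0 0 0 0 0 0.635;0 0 0 0 0 0 0.635;0 0 0 0 0 0 0.635")

```text
clock: 17.7
eef_pos: [575.0, 348.3, 16.3]
tool_rot: [3.141, -0.0, 1.575]
force: [0.6, 0.6, 0.2]
width: 15.2
gripper_force: 0.0
```

Call:
move_arm(rows="0 0 0 0 0 0 0.645;0 0 0 0 0 0 0.645;0 0 0 0 0 0 0.645;0 0 0 0 0 0 0.645")

```text
clock: 18.03
eef_pos: [575.0, 348.3, 16.3]
tool_rot: [3.142, 0.0, 1.575]
force: [-1.0, -0.3, 0.6]
width: 15.5
gripper_force: 0.0
```

Call:
move_arm(rows="0 0 0 0 0 0 0.655;0 0 0 0 0 0 0.655;0 0 0 0 0 0 0.655;0 0 0 0 0 0 0.655")

```text
clock: 18.37
eef_pos: [575.0, 348.3, 16.3]
tool_rot: [3.141, -0.0, 1.575]
force: [0.6, -0.1, -0.5]
width: 14.7
gripper_force: 0.0
```

```bash
python3 - <<'E'
from h import *
st();g=cam("wrist");
for r in (232,240,250,260,270): print(r,g["img"][r,286:360:2].max(1).tolist())
E
```

```text
t 18.37 tcp [575.  348.3  16.3] rot [ 3.141 -0.     1.575] rack -34.4 355.9 w 14.7 gf 0.0 F [ 0.6 -0.1 -0.5] q7 -0.9
232 [190, 192, 173, 173, 177, 121, 121, 118, 98, 150, 159, 158, 158, 158, 157, 158, 157, 157, 158, 156, 157, 157, 157, 157, 157, 156, 156, 155, 113, 108, 116, 116, 119, 120, 121, 124, 126]
240 [124, 123, 123, 123, 125, 90, 65, 66, 66, 68, 20, 17, 23, 21, 21, 22, 21, 22, 22, 22, 20, 21, 23, 19, 23, 21, 34, 68, 65, 63, 59, 102, 120, 120, 122, 127, 129]
250 [20, 19, 21, 20, 59, 66, 65, 65, 66, 44, 18, 17, 19, 20, 22, 23, 22, 21, 20, 20, 22, 22, 20, 20, 19, 16, 16, 50, 58, 58, 57, 58, 39, 21, 23, 19, 19]
260 [27, 26, 26, 56, 58, 57, 57, 58, 53, 17, 17, 15, 58, 63, 63, 62, 63, 63, 62, 63, 62, 62, 62, 63, 50, 17, 15, 17, 55, 57, 58, 58, 58, 41, 23, 23, 22]
270 [20, 20, 37, 57, 71, 72, 73, 73, 32, 23, 17, 16, 92, 97, 96, 96, 96, 96, 97, 96, 97, 96, 96, 97, 87, 16, 18, 24, 40, 73, 72, 72, 69, 55, 35, 21, 21]
```

```bash
python3 - <<'E'
from h import *
g=cam("wrist");s=read_state();M=R.from_euler('xyz',s["tool_rot"]);
for y in (7.5,9,12):
  for z in (-6,0,7,14):
    print(y,z,proj(g,M.apply([[11,y,z],[11,-y,z],[-11,y,z]])+s["eef_pos"]).round().tolist())
o=s["eef_pos"]
# handle top corner projections at z=22 : y=+-12 about tcp x
for z in (22,): print("handle x=24,5,-45",proj(g,[[576.5-12,336.7+a,z] for a in (24,21,5,-45)]+[[576.5+12,336.7+a,z] for a in (24,21,5,-45)]).round().tolist())
m=blue(g);print([ (m[r].nonzero()[0].min(),m[r].nonzero()[0].max()) for r in range(220,330,8) if m[r,200:].any()])
handles(g,22)
save(g,"w9.png")
E
```

```text
7.5 -6 [[333.0, 232.0], [307.0, 232.0], [333.0, 266.0]]
7.5 0 [[333.0, 228.0], [308.0, 228.0], [333.0, 261.0]]
7.5 7 [[333.0, 223.0], [308.0, 223.0], [332.0, 255.0]]
7.5 14 [[332.0, 219.0], [309.0, 219.0], [332.0, 250.0]]
9 -6 [[336.0, 232.0], [305.0, 232.0], [336.0, 266.0]]
9 0 [[336.0, 228.0], [305.0, 228.0], [335.0, 261.0]]
9 7 [[335.0, 223.0], [306.0, 223.0], [335.0, 255.0]]
9 14 [[335.0, 219.0], [306.0, 219.0], [334.0, 250.0]]
12 -6 [[341.0, 232.0], [299.0, 232.0], [341.0, 266.0]]
12 0 [[341.0, 228.0], [300.0, 228.0], [340.0, 261.0]]
12 7 [[340.0, 223.0], [301.0, 223.0], [339.0, 255.0]]
12 14 [[339.0, 219.0], [302.0, 219.0], [339.0, 250.0]]
handle x=24,5,-45 [[302.0, 230.0], [302.0, 235.0], [303.0, 259.0], [304.0, 327.0], [344.0, 230.0], [344.0, 235.0], [343.0, 259.0], [341.0, 327.0]]
[(np.int64(303), np.int64(343)), (np.int64(303), np.int64(342)), (np.int64(311), np.int64(333)), (np.int64(61), np.int64(334)), (np.int64(51), np.int64(335)), (np.int64(55), np.int64(335)), (np.int64(308), np.int64(336)), (np.int64(307), np.int64(337)), (np.int64(74), np.int64(337)), (np.int64(72), np.int64(340)), (np.int64(76), np.int64(340))]
px [323. 226.] LxW 23 18 yaw 0.004 ctr [610.  360.9]
px [322. 295.] LxW 54 23 yaw 1.575 ctr [576.3 337. ]
px [ 89. 313.] LxW 75 24 yaw 1.736 ctr [427.5 306.5]
```

Call:
move_arm(rows="0 0 0 0 0 0 0.3;0 0 0 0 0 0 0.2;0 0 0 0 0 0 0.2;0 0 0.015 0 0 0 0.2;0 0 0.03 0 0 0 0.2;0 0 0.03 0 0 0 0.2")

```text
clock: 18.97
eef_pos: [574.3, 347.7, 6.0]
tool_rot: [-3.14, 0.001, 1.575]
force: [1.1, -0.3, 0.1]
width: 33.7
gripper_force: 0.0
```

Call:
move_arm(rows="0 0 0.01 0 0 0 0.2;0 0 0.02 0 0 0 0.2;0 0 0.02 0 0 0 0.2")

```text
clock: 19.22
eef_pos: [574.6, 348.0, 0.4]
tool_rot: [-3.141, 0.001, 1.575]
force: [0.2, 0.1, 0.5]
width: 34.2
gripper_force: 0.0
```

```bash
python3 - <<'E'
from h import *
st();g=cam("wrist")
gr=g["img"].max(2)
for r in range(212,262,4): print(r,gr[r,262:382:3].tolist())
E
```

```text
t 19.22 tcp [5.746e+02 3.480e+02 4.000e-01] rot [-3.141e+00  1.000e-03  1.575e+00] rack -34.9 355.6 w 34.2 gf 0.0 F [0.2 0.1 0.5] q7 -0.91
212 [186, 186, 186, 186, 186, 186, 186, 186, 186, 186, 186, 187, 190, 161, 179, 179, 179, 179, 179, 179, 179, 181, 180, 180, 180, 180, 180, 180, 159, 126, 132, 189, 185, 186, 186, 187, 188, 188, 186, 186]
216 [186, 186, 186, 185, 185, 183, 183, 186, 186, 186, 185, 186, 190, 156, 179, 179, 179, 178, 179, 177, 177, 177, 177, 177, 179, 180, 180, 180, 154, 135, 132, 191, 190, 189, 190, 190, 188, 186, 186, 187]
220 [186, 186, 186, 186, 186, 183, 183, 184, 185, 185, 183, 183, 186, 152, 174, 173, 173, 172, 172, 172, 171, 171, 170, 170, 170, 170, 176, 177, 147, 124, 130, 189, 186, 186, 187, 189, 194, 134, 133, 132]
224 [185, 186, 186, 186, 184, 183, 184, 185, 185, 183, 184, 186, 186, 139, 152, 154, 153, 154, 152, 153, 153, 153, 153, 152, 154, 154, 154, 157, 129, 116, 114, 188, 171, 172, 148, 134, 135, 134, 132, 134]
228 [183, 184, 186, 184, 182, 183, 185, 186, 183, 183, 183, 186, 187, 130, 156, 157, 156, 157, 156, 156, 156, 156, 156, 155, 155, 155, 154, 1
[... 841 characters left out ...]
, 118, 117, 115]
248 [188, 119, 23, 19, 18, 64, 65, 65, 21, 17, 98, 122, 122, 83, 64, 70, 71, 70, 70, 71, 70, 68, 109, 109, 110, 111, 71, 71, 102, 113, 71, 17, 21, 56, 57, 57, 18, 20, 27, 119]
252 [182, 16, 18, 20, 57, 65, 64, 62, 19, 17, 82, 122, 123, 97, 23, 19, 21, 24, 22, 22, 23, 20, 21, 22, 20, 20, 20, 22, 108, 120, 59, 17, 16, 57, 56, 55, 41, 21, 20, 17]
256 [88, 38, 40, 39, 66, 58, 56, 37, 17, 16, 54, 119, 120, 95, 22, 20, 20, 19, 21, 22, 22, 20, 19, 20, 21, 21, 21, 20, 113, 122, 42, 17, 18, 47, 56, 57, 57, 26, 25, 28]
260 [25, 38, 38, 53, 56, 56, 57, 18, 15, 16, 55, 120, 120, 96, 18, 21, 20, 21, 21, 19, 21, 20, 19, 20, 20, 18, 19, 20, 112, 123, 42, 15, 15, 18, 57, 56, 57, 34, 27, 26]
```

Call:
move_arm(rows="0 0.006 0.01 0 0 0 0.2;0 0.006 0.015 0 0 0 0.2;0 0.006 0.015 0 0 0 0.3;0 0.006 0.015 0 0 0 0.4;0 0.006 0.015 0 0 0 0.4;0 0.006 0.015 0 0 0 0.4")

```text
clock: 19.77
eef_pos: [576.6, 348.3, -3.2]
tool_rot: [-3.141, 0.0, 1.575]
force: [0.1, -0.3, -0.8]
width: 25.3
gripper_force: 0.2
```

Call:
move_arm(rows="0 0 0 0 0 0 0.43;0 0 0 0 0 0 0.44;0 0 0 0 0 0 0.44;0 0 0 0 0 0 0.44")

```text
clock: 20.1
eef_pos: [576.6, 348.4, -3.2]
tool_rot: [-3.141, 0.0, 1.575]
force: [-1.1, -0.4, 0.1]
width: 23.9
gripper_force: 2.0
```

Call:
move_arm(rows="0 0 0 0 0 0 0.46;0 0 0 0 0 0 0.46;0 0 0 0 0 0 0.46;0 0 0 0 0 0 0.46")

```text
clock: 20.43
eef_pos: [576.8, 348.4, -3.1]
tool_rot: [3.142, -0.0, 1.575]
force: [-1.8, 0.3, 2.2]
width: 23.8
gripper_force: 20.3
```

Call:
move_arm(rows="0 0 0 0 0 0 0.467;0 0 -0.05 0 0 0 0.467;0 0 -0.15 0 0 0 0.467;-0.08 -0.03 -0.25 0 0 0 0.467;-0.18 -0.07 -0.35 0 0 0 0.467;-0.3 -0.12 -0.383 0 0 0 0.467;-0.42 -0.17 -0.383 0 0 0 0.467;-0.54 -0.22 -0.383 0 0 0 0.467;-0.66 -0.27 -0.383 0 0 0 0.467;-0.78 -0.32 -0.383 0 0 0 0.467;-0.87 -0.358 -0.383 0 0 0 0.467;-0.87 -0.358 -0.383 0 0 0 0.467")

```text
clock: 21.43
eef_pos: [467.2, 78.8, 111.9]
tool_rot: [-3.137, 0.007, 1.567]
force: [-0.2, -0.8, -2.0]
width: 23.2
gripper_force: 26.6
```

Call:
move_arm(rows="0 0 0 0 0 0.05 0.467;0 0 0 0 0 0.12 0.467;0 0 0 0 0 0.19 0.467;0 0 0 0 0 0.265 0.467;0 0 0 0 0 0.34 0.467;0 0 0 0 0 0.415 0.467;0 0 0 0 0 0.49 0.467;0 0 0 0 0 0.565 0.467;0 0 0 0 0 0.64 0.467;0 0 0 0 0 0.715 0.467;0 0 0 0 0 0.79 0.467;0 0 0 0 0 0.86 0.467")

```text
clock: 22.43
eef_pos: [471.4, 87.5, 112.5]
tool_rot: [-3.141, -0.002, 0.219]
force: [-0.8, 1.0, -2.4]
width: 23.5
gripper_force: 26.6
```

```bash
python3 - <<'E'
from h import *
st();g=cam("wrist");go(*rk(-176,112.5,112),RY);save(g,"w10.png")
E
```

```text
t 22.43 tcp [471.4  87.5 112.5] rot [-3.141e+00 -2.000e-03  2.190e-01] rack -174.2 112.4 w 23.5 gf 26.6 F [-0.8  1.  -2.4] q7 -1.58
go [-0.0059 -0.0004  0.0015] [-0.0002 -0.0013  0.0457]
```

View pics/w10.png

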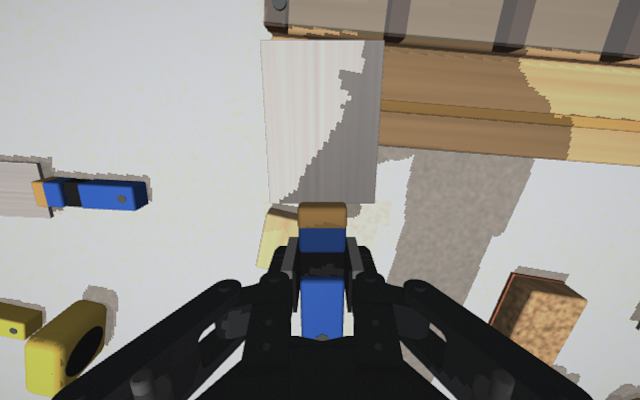

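Call:
move_arm(rows="-0.004 0 0.05 0 0 0.03 0.467;-0.004 0 0.1 0 0 0.047 0.467;-0.004 0 0.15 0 0 0.047 0.467;-0.004 0 0.19 0 0 0.047 0.467;-0.004 0 0.21 0 0 0.047 0.467;-0.004 0 0.21 0 0 0.047 0.467;-0.004 0 0.21 0 0 0.047 0.467;-0.004 0 0.21 0 0 0.047 0.467")

```text
clock: 23.15
eef_pos: [470.0, 86.8, 49.4]
tool_rot: [-3.141, -0.001, 0.151]
force: [0.7, -1.1, -2.5]
width: 23.1
gripper_force: 26.6
```

```bash
python3 - <<'E'
from h import *
st();g=cam("wrist");
print("pred plate FL,FR-ish corners",proj(g,[rk(-50,157.5,77),rk(50,157.5,77),rk(-120,157.5,45.5),rk(-120,60,45.5),rk(-50,80.5,57),rk(-50,144.5,57)]).round(1).tolist())
h=cv2.cvtColor(g["img"],cv2.COLOR_RGB2HSV)
for r in (10,30,50,60): print(r,h[r,200:300:5].tolist())
for c in (420,500): print(c,h[10:170:5,c].tolist())
E
```

```text
t 23.15 tcp [470.   86.8  49.4] rot [-3.141e+00 -1.000e-03  1.510e-01] rack -175.6 112.0 w 23.1 gf 26.6 F [ 0.7 -1.1 -2.5] q7 -1.62
pred plate FL,FR-ish corners [[203.1, -23.3], [156.4, -476.5], [241.6, 152.0], [416.0, 153.4], [395.6, -1.3], [251.0, -2.5]]
10 [[60, 3, 200], [40, 8, 200], [90, 3, 201], [45, 8, 201], [60, 3, 200], [98, 5, 203], [16, 52, 191], [19, 99, 195], [17, 103, 195], [17, 101, 196], [17, 101, 196], [18, 102, 195], [18, 101, 196], [18, 99, 195], [18, 102, 195], [18, 102, 195], [18, 101, 196], [18, 101, 196], [19, 98, 196], [18, 101, 196]]
30 [[105, 5, 204], [50, 4, 203], [75, 3, 203], [50, 4, 203], [105, 5, 205], [107, 9, 207], [107, 9, 210], [23, 86, 198], [23, 88, 199], [23, 88, 198], [23, 87, 199], [23, 88, 199], [22, 88, 199], [23, 89, 198], [23, 89, 198], [23, 88, 199], [23, 88, 199], [23, 87, 199], [23, 88, 199], [22, 87, 199]]
50 [[110, 7, 208], [105, 5, 206], [80, 4, 205], [48, 6, 205], [100, 4, 206], [39, 12, 205], [42, 6, 205], [22, 91, 200], [24, 84, 200], [24, 84, 200], [24, 84, 200], [24, 84, 201], [23, 71, 183], [15, 13, 202], [15, 10, 202], [19, 10,
[... 686 characters left out ...]
6, 105, 139], [16, 105, 150], [16, 107, 153], [16, 106, 149], [16, 106, 147], [17, 107, 150], [16, 106, 152], [16, 106, 149], [16, 107, 117], [15, 27, 153], [18, 28, 154], [16, 28, 157]]
500 [[16, 106, 125], [16, 106, 128], [16, 105, 134], [16, 106, 137], [16, 106, 140], [16, 107, 138], [16, 104, 137], [17, 106, 140], [16, 105, 141], [16, 106, 144], [17, 107, 146], [17, 107, 146], [16, 106, 144], [16, 107, 143], [16, 105, 143], [16, 106, 147], [18, 136, 135], [18, 137, 134], [17, 135, 134], [16, 105, 139], [17, 105, 136], [16, 106, 147], [16, 106, 151], [16, 105, 146], [16, 104, 144], [16, 106, 147], [16, 106, 147], [16, 107, 148], [16, 104, 135], [15, 28, 148], [17, 27, 150], [17, 27, 150]]
```

```bash
python3 - <<'E'
from h import *
g=cam("wrist")
for x in (-120,-90,-75,-60): print(x,proj(g,[rk(x,157.5,45.5),rk(x,152,45.5),rk(x,147,45.5)]).round(1).tolist())
print("rib",proj(g,[rk(-94,60,49.5),rk(-86,60,49.5),rk(-94,20,49.5),rk(-86,20,49.5)]).round(1).tolist())
h=cv2.cvtColor(g["img"],cv2.COLOR_RGB2HSV)
for r in (20,40,60,80,100,120,140): 
    b=np.where(h[r,200:300,1]>60)[0]; print(r,200+b.min() if len(b) else None)
for c in (400,440,480): 
    b=np.where(h[60:130,c,1]>122)[0]+60; print(c,b.min(),b.max(), np.where(h[100:180,c,1]<60)[0].min()+100)
b=np.where((h[60,240:420,1]<30))[0]+240; print("blade cols row60",b.min(),b.max(),proj(g,[rk(-66,112+27,63.5),rk(-66,112-27,63.5)]).round())
E
```

```text
-120 [[241.5, 152.1], [251.4, 152.2], [260.3, 152.3]]
-90 [[236.9, 95.0], [247.4, 95.1], [256.9, 95.1]]
-75 [[234.4, 63.6], [245.2, 63.7], [255.0, 63.8]]
-60 [[231.7, 30.2], [242.9, 30.3], [253.0, 30.4]]
rib [[423.9, 104.3], [425.8, 87.7], [501.2, 104.9], [504.4, 88.3]]
20 231
40 233
60 234
80 236
100 235
120 239
140 241
400 87 102 152
440 87 102 152
480 88 103 152
blade cols row60 262 382 [[262.  35.]
 [386.  36.]]
```

Call:
move_arm(rows="0.02 -0.001 0 0 0 0.005 0.467;0.04 -0.001 0 0 0 0.005 0.467;0.06 -0.002 0 0 0 0.005 0.467;0.08 -0.002 0 0 0 0.005 0.467;0.105 -0.002 0 0 0 0.005 0.467;0.13 -0.002 0 0 0 0.005 0.467;0.155 -0.002 0 0 0 0.005 0.467;0.18 -0.002 0 0 0 0.005 0.467;0.205 -0.002 0 0 0 0.005 0.467;0.23 -0.002 0 0 0 0.005 0.467;0.25 -0.002 0 0 0 0.005 0.467;0.255 -0.002 0 0 0 0.005 0.467")

```text
clock: 24.25
eef_pos: [546.4, 98.9, 48.7]
tool_rot: [-3.142, -0.002, 0.143]
force: [1.5, -0.3, -1.4]
width: 23.4
gripper_force: 26.6
```

```bash
python3 - <<'E'
from h import *
st()
E
```

```text
t 24.25 tcp [546.4  98.9  48.7] rot [-3.142e+00 -2.000e-03  1.430e-01] rack -98.3 113.1 w 23.4 gf 26.6 F [ 1.5 -0.3 -1.4] q7 -1.62
```

Call:
move_arm(rows="0.005 0 0 0 0 0 0.467;0.01 0 0 0 0 0 0.467;0.013 0 0 0 0 0 0.467;0.017 0 0 0 0 0 0.467;0.02 0 0 0 0 0 0.467;0.02 0 0 0 0 0 0.467")

```text
clock: 24.75
eef_pos: [550.9, 99.5, 48.7]
tool_rot: [-3.142, -0.0, 0.142]
force: [0.9, 0.7, -0.6]
width: 23.0
gripper_force: 26.6
```

Call:
move_arm(rows="0.003 0 0 0 0 0 0.467;0.006 0 0 0 0 0 0.467;0.006 0 0 0 0 0 0.467")

```text
clock: 25.0
eef_pos: [552.8, 99.8, 48.7]
tool_rot: [3.142, -0.0, 0.142]
force: [0.1, -0.2, -2.0]
width: 23.4
gripper_force: 26.6
```

```bash
cat >> h.py <<'E'
def rear(z=20):
    # blue handle rear ends in rack frame (top view + wrist), wrist only
    g=cam("wrist"); m=blue(g); k,l,s_,c=cv2.connectedComponentsWithStats(m)
    for i in range(1,k):
        if s_[i,4]<150 or s_[i,1]+s_[i,3]>=400: continue
        P=onz(g,np.argwhere(l==i)[:,::-1],z)[:,:2]-RC; cc,n=np.cos(RY),np.sin(RY)
        q=np.c_[P@[cc,n],P@[-n,cc]]; print("blue",c[i].round(),"rack x %.1f..%.1f y %.1f..%.1f"%(q[:,0].min(),q[:,0].max(),q[:,1].min(),q[:,1].max()))
E
python3 - <<'E'
from h import *
st();rear(74)
E
```

```text
t 25.0 tcp [552.8  99.8  48.7] rot [ 3.142 -0.     0.142] rack -91.8 113.0 w 23.4 gf 26.6 F [ 0.1 -0.2 -2. ] q7 -1.62
blue [322. 240.] rack x -82.3..-69.5 y 101.5..124.8
blue [322. 306.] rack x -137.9..-97.0 y 101.5..124.9
blue [ 21. 330.] rack x -145.2..-117.2 y 265.1..291.8
blue [ 82. 328.] rack x -143.7..-116.6 y 223.4..269.8
```

Call:
move_arm(rows="0.003 0 0 0 0 0 0.467;0.006 0 0 0 0 0 0.467;0.006 0 0 0 0 0 0.467")

```text
clock: 25.3
eef_pos: [554.7, 100.1, 48.7]
tool_rot: [-3.142, -0.0, 0.142]
force: [0.5, -0.2, -1.4]
width: 23.4
gripper_force: 26.6
```

Call:
move_arm(rows="0.003 0 0 0 0 0 0.467;0.005 0 0 0 0 0 0.467;0.005 0 0 0 0 0 0.467")

```text
clock: 25.55
eef_pos: [554.8, 100.1, 48.4]
tool_rot: [3.142, 0.002, 0.143]
force: [-2.5, 0.3, -0.5]
width: 23.1
gripper_force: 26.7
```

Call:
move_arm(rows="0 0 0.007 0 0 0 0.467;0 0 0.013 0 0 0 0.467;0 0 0.013 0 0 0 0.44;0 0 0.013 0 0 0 0.35;0 0 0.013 0 0 0 0.2;0 0 0.013 0 0 0 0.2;0 0 -0.05 0 0 0 0.2;0 0 -0.12 0 0 0 0.2;0 0 -0.2 0 0 0 0;0 0 -0.25 0 0 0 0;0 0 -0.25 0 0 0 0")

```text
clock: 26.47
eef_pos: [559.2, 100.8, 127.3]
tool_rot: [-3.141, -0.008, 0.142]
force: [1.5, 1.0, 0.4]
width: 42.5
gripper_force: 0.0
```

```bash
python3 - <<'E'
from h import *
st();rear(67.5)
E
```

```text
t 26.47 tcp [559.2 100.8 127.3] rot [-3.141 -0.008  0.142] rack -85.4 113.1 w 42.5 gf 0.0 F [1.5 1.  0.4] q7 -1.62
blue [322. 198.] rack x -80.8..-68.2 y 102.0..124.6
blue [322. 248.] rack x -145.8..-96.5 y 102.0..124.6
blue [141. 281.] rack x -164.4..-136.8 y 247.4..295.6
blue [ 97. 282.] rack x -165.4..-137.8 y 299.7..320.7
```

Call:
move_arm(rows="-0.03 -0.06 0 0 0 -0.07 -0.3;-0.06 -0.13 0 0 0 -0.15 -0.5;-0.1 -0.2 0 0 0 -0.23 -0.7;-0.13 -0.27 0 0 0 -0.31 -0.7;-0.17 -0.34 0 0 0 -0.39 -0.7;-0.2 -0.41 0 0 0 -0.47 -0.7;-0.23 -0.48 0 0 0 -0.55 -0.7;-0.27 -0.55 0 0 0 -0.63 -0.7;-0.3 -0.62 0 0 0 -0.71 -0.7;-0.332 -0.688 0 0 0 -0.79 -0.7;-0.332 -0.688 0 0 0 -0.87 -0.7;-0.332 -0.688 0 0 0 -0.95 -0.7")

```text
clock: 27.52
eef_pos: [426.5, 292.2, 122.9]
tool_rot: [-3.14, -0.001, 1.637]
force: [-0.7, -0.9, 0.4]
width: 72.4
gripper_force: 0.0
```

Call:
move_arm(rows="0 0 0 0 0 -0.065 -0.7;0 0 0 0 0 -0.065 -0.7;0 0 0 0 0 -0.065 -0.7;0 0 0 0 0 -0.065 -0.7;0 0 0 0 0 -0.065 -0.7")

```text
clock: 27.93
eef_pos: [428.0, 290.3, 123.4]
tool_rot: [-3.141, 0.0, 1.728]
force: [-0.2, -0.3, 0.2]
width: 73.0
gripper_force: 0.0
```

```bash
cat >> h.py <<'E'
def plan(near):
    st();g=cam("wrist");hs=handles(g,22)
    o=min(hs,key=lambda o:np.linalg.norm(o["mid"]-near)); p=o["ctr"]+11.7*o["d"]; print("grip",p.round(1)); go(*p,-3.2,o["yaw"])
E
python3 - <<'E'
from h import *
plan([427,297])
E
```

```text
t 27.93 tcp [428.  290.3 123.4] rot [-3.141  0.     1.728] rack -188.3 319.4 w 73.0 gf 0.0 F [-0.2 -0.3  0.2] q7 -0.86
px [321. 187.] LxW 78 22 yaw 1.739 ctr [426.1 302.7]
grip [424.2 314.2]
go [0.0807 0.     0.4223] [-0.0001  0.0001 -0.0072]
```

Call:
move_arm(rows="0.04 0 0.1 0 0 -0.007 -0.4;0.081 0 0.2 0 0 -0.007 -0.2;0.081 0 0.3 0 0 -0.007 0;0.081 0 0.37 0 0 -0.007 0.1;0.081 0 0.41 0 0 -0.007 0.2;0.081 0 0.4223 0 0 -0.007 0.2;0.081 0 0.4223 0 0 -0.007 0.3;0.081 0 0.4223 0 0 -0.007 0.4;0.081 0 0.4223 0 0 -0.007 0.43;0.081 0 0.4223 0 0 -0.007 0.45;0.081 0 0.4223 0 0 -0.007 0.46;0.081 0 0.4223 0 0 -0.007 0.46")

```text
clock: 28.98
eef_pos: [424.6, 314.7, -2.0]
tool_rot: [3.14, -0.001, 1.74]
force: [-1.0, -1.0, 6.0]
width: 23.6
gripper_force: 20.2
```

Call:
move_arm(rows="0 0 0 0 0 0 0.467;0 0 0 0 0 0 0.467;0 0 0 0 0 0 0.467")

```text
clock: 29.23
eef_pos: [424.5, 314.8, -2.0]
tool_rot: [3.14, -0.001, 1.74]
force: [-1.7, -0.4, 7.5]
width: 23.6
gripper_force: 26.2
```

```bash
python3 - <<'E'
from h import *
st();t=rk(-176,37.5,112);print(t);go(*t,1.739);go(*rk(-176,37.5,112),RY)
E
```

```text
t 29.23 tcp [424.5 314.8  -2. ] rot [ 3.14e+00 -1.00e-03  1.74e+00] rack -188.1 344.1 w 23.6 gf 26.2 F [-1.7 -0.4  7.5] q7 -0.99
[480.25220519  13.03492326 112.        ]
go [-1.0224  0.0138 -0.3806] [ 0.0009 -0.0004  0.0009]
go [-1.0224  0.0138 -0.3806] [ 4.0000e-04 -1.0000e-03  1.0169e+00]
```

Call:
move_arm(rows="0 0 -0.05 0 0 0 0.467;0 0 -0.15 0 0 0 0.467;-0.04 0 -0.25 0 0 0 0.467;-0.12 0 -0.35 0 0 0 0.467;-0.24 0 -0.38 0 0 0 0.467;-0.36 0 -0.38 0 0 0 0.467;-0.48 0.01 -0.38 0 0 0 0.467;-0.6 0.01 -0.38 0 0 0 0.467;-0.72 0.01 -0.38 0 0 0 0.467;-0.84 0.01 -0.38 0 0 0 0.467;-0.9 0.01 -0.38 0 0 0 0.467;-0.9 0.01 -0.38 0 0 0 0.467")

```text
clock: 30.23
eef_pos: [473.0, 42.4, 110.8]
tool_rot: [-3.14, 0.004, 1.732]
force: [-1.0, -0.0, -2.0]
width: 23.0
gripper_force: 25.9
```

Call:
move_arm(rows="-0.03 0 0 0 0 0.07 0.467;-0.06 0 0 0 0 0.14 0.467;-0.09 0 0 0 0 0.21 0.467;-0.122 0.003 0 0 0 0.29 0.467;-0.122 0.003 0 0 0 0.37 0.467;-0.122 0.003 0 0 0 0.45 0.467;-0.122 0.003 0 0 0 0.53 0.467;-0.122 0.003 0 0 0 0.61 0.467;-0.122 0.003 0 0 0 0.69 0.467;-0.122 0.003 0 0 0 0.77 0.467;-0.122 0.003 0 0 0 0.85 0.467;-0.122 0.003 0 0 0 0.93 0.467")

```text
clock: 31.23
eef_pos: [479.9, 13.7, 111.1]
tool_rot: [-3.141, -0.001, 0.28]
force: [-0.5, 0.1, -1.2]
width: 23.3
gripper_force: 25.9
```

```bash
cat >> h.py <<'E'
def stage(y,z=50.5):
    st();go(*rk(-176,y,z),RY);g=cam("wrist");h=cv2.cvtColor(g["img"],cv2.COLOR_RGB2HSV)
    s=read_state();M=R.from_euler('xyz',s["tool_rot"])
    q=proj(g,M.apply([[108,27,-13],[108,-27,-13],[36,27,-13],[36,-27,-13],[-57,0,-24]])+s["eef_pos"]).round().astype(int);print("expect blade corners/rear",q.tolist())
    r=int(q[2][1]*.5+q[0][1]*.5);b=np.where(h[r,200:440,1]<45)[0]+200;print("row",r,"low-sat cols",b.min(),b.max()); rear(s["eef_pos"][2]+24)
E
python3 - <<'E'
from h import *
stage(37.5)
E
```

```text
t 31.23 tcp [479.9  13.7 111.1] rot [-3.141e+00 -1.000e-03  2.800e-01] rack -176.3 38.2 w 23.3 gf 25.9 F [-0.5  0.1 -1.2] q7 -1.39
go [0.0005 0.0024 0.2022] [-0.0002 -0.0005  0.0875]
expect blade corners/rear [[384, 40], [262, 40], [374, 195], [271, 195], [321, 352]]
row 117 low-sat cols 208 378
blue [228.  56.] rack x -87.2..-77.9 y 82.5..97.8
blue [226. 129.] rack x -129.5..-97.4 y 80.9..97.7
blue [322. 240.] rack x -168.9..-153.4 y 28.4..52.5
blue [322. 306.] rack x -223.9..-180.9 y 20.9..48.7
```

Call:
move_arm(rows="0 0.002 0.05 0 0 0.05 0.467;0 0.002 0.1 0 0 0.083 0.467;0 0.002 0.15 0 0 0.083 0.467;0 0.002 0.19 0 0 0.083 0.467;0 0.002 0.202 0 0 0.083 0.467;0 0.002 0.202 0 0 0.083 0.467;0 0.002 0.202 0 0 0.083 0.467;0 0.002 0.202 0 0 0.083 0.467")

```text
clock: 32.0
eef_pos: [480.5, 12.4, 51.0]
tool_rot: [-3.141, -0.001, 0.156]
force: [-0.3, 0.3, -1.3]
width: 23.4
gripper_force: 25.9
```

```bash
python3 - <<'E'
from h import *
stage(37.5);go(*rk(-98,37.5,50.5),RY)
E
```

```text
t 32.0 tcp [480.5  12.4  51. ] rot [-3.141e+00 -1.000e-03  1.560e-01] rack -175.8 36.8 w 23.4 gf 25.9 F [-0.3  0.3 -1.3] q7 -1.47
go [-0.0005 -0.0022  0.0017] [-0.0001 -0.0009  0.0084]
expect blade corners/rear [[383, 40], [261, 40], [374, 195], [271, 195], [322, 352]]
row 117 low-sat cols 265 378
blue [160.  53.] rack x -83.1..-68.8 y 90.3..119.1
blue [176. 155.] rack x -143.4..-97.3 y 90.4..119.2
blue [322. 241.] rack x -167.1..-154.0 y 25.4..48.8
blue [322. 306.] rack x -223.2..-181.2 y 25.0..48.6
go [0.2594 0.0009 0.0024] [ 0.     -0.001   0.0082]
```

Call:
move_arm(rows="0.02 -0.001 0 0 0 0.007 0.467;0.04 -0.001 0 0 0 0.007 0.467;0.06 -0.001 0 0 0 0.007 0.467;0.08 0 0 0 0 0.007 0.467;0.105 0 0 0 0 0.007 0.467;0.13 0 0 0 0 0.007 0.467;0.155 0 0 0 0 0.007 0.467;0.18 0.001 0 0 0 0.007 0.467;0.205 0.001 0 0 0 0.007 0.467;0.23 0.001 0 0 0 0.007 0.467;0.25 0.001 0 0 0 0.007 0.467;0.257 0.001 0 0 0 0.007 0.467")

```text
clock: 33.1
eef_pos: [557.6, 24.2, 50.4]
tool_rot: [-3.142, -0.001, 0.145]
force: [-0.1, 1.2, -2.2]
width: 23.5
gripper_force: 25.9
```

Call:
move_arm(rows="0.005 0 0 0 0 0 0.467;0.009 0 0 0 0 0 0.467;0.013 0 0 0 0 0 0.467;0.016 0 0 0 0 0 0.467;0.019 0 0 0 0 0 0.467;0.022 0 0 0 0 0 0.467;0.022 0 0 0 0 0 0.467")

```text
clock: 33.68
eef_pos: [562.8, 24.8, 50.4]
tool_rot: [3.142, -0.0, 0.144]
force: [-0.1, -0.2, -1.1]
width: 23.1
gripper_force: 25.9
```

Call:
move_arm(rows="0.003 0 0 0 0 0 0.467;0.005 0 0 0 0 0 0.467;0.005 0 0 0 0 0 0.467")

```text
clock: 33.93
eef_pos: [564.3, 25.1, 50.4]
tool_rot: [3.142, -0.0, 0.144]
force: [0.2, -0.9, -2.2]
width: 23.6
gripper_force: 25.9
```

```bash
python3 - <<'E'
from h import *
st();rear(75)
E
```

```text
t 33.93 tcp [564.3  25.1  50.4] rot [ 3.142 -0.     0.144] rack -91.1 37.5 w 23.6 gf 25.9 F [ 0.2 -0.9 -2.2] q7 -1.49
blue [187. 229.] rack x -76.9..-58.5 y 90.3..119.3
blue [322. 241.] rack x -81.9..-69.0 y 26.0..49.3
blue [192. 281.] rack x -117.9..-83.1 y 90.4..119.1
blue [322. 306.] rack x -137.8..-96.1 y 25.9..49.4
```

Call:
move_arm(rows="0.003 0 0 0 0 0 0.467;0.005 0 0 0 0 0 0.467;0.005 0 0 0 0 0 0.467")

```text
clock: 34.23
eef_pos: [565.9, 25.3, 50.4]
tool_rot: [3.142, -0.0, 0.144]
force: [-0.2, -0.4, -1.9]
width: 23.4
gripper_force: 25.9
```

Call:
move_arm(rows="0.003 0 0 0 0 0 0.467;0.005 0 0 0 0 0 0.467;0.005 0 0 0 0 0 0.467")

```text
clock: 34.48
eef_pos: [566.1, 25.4, 50.2]
tool_rot: [-3.141, 0.002, 0.144]
force: [-2.6, -0.4, -1.3]
width: 23.3
gripper_force: 26.0
```

Call:
move_arm(rows="0 0 0.006 0 0 0 0.467;0 0 0.01 0 0 0 0.467;0 0 0.01 0 0 0 0.44;0 0 0.01 0 0 0 0.35;0 0 0.01 0 0 0 0.2;0 0 0.01 0 0 0 0.2;0 0 -0.05 0 0 0 0.2;0 0 -0.12 0 0 0 0.2;0 0 -0.2 0 0 0 0;0 0 -0.25 0 0 0 0;0 0 -0.25 0 0 0 0")

```text
clock: 35.4
eef_pos: [570.4, 25.7, 129.0]
tool_rot: [3.141, -0.008, 0.144]
force: [0.4, -0.6, 0.3]
width: 42.9
gripper_force: 0.0
```

```bash
python3 - <<'E'
from h import *
st();rear(67.5)
for n in("top",): handles(cam(n),20,60)
bail()
E
```

```text
t 35.4 tcp [570.4  25.7 129. ] rot [ 3.141 -0.008  0.144] rack -85.0 37.2 w 42.9 gf 0.0 F [ 0.4 -0.6  0.3] q7 -1.49
blue [230. 197.] rack x -80.2..-65.9 y 98.2..124.2
blue [322. 198.] rack x -81.0..-68.3 y 26.8..48.7
blue [234. 247.] rack x -146.6..-96.0 y 97.6..124.0
blue [322. 248.] rack x -145.5..-96.8 y 26.2..48.8
px [434. 171.] LxW 74 24 yaw 1.339 ctr [ 586.7 -391.2]
px [443. 217.] LxW 75 21 yaw 1.645 ctr [ 430.8 -409.1]
top no red
side 17 bail 1.95 err 0.6
```

Call:
move_arm(rows="-0.05 0.1 0 0 0 0 -0.3;-0.1 0.21 0 0 0 0 -0.5;-0.15 0.32 0 0 0 0 -0.7;-0.2 0.43 0 0 0 0 -0.7;-0.25 0.54 0 0 0 0 -0.7;-0.3 0.65 0 0 0 0 -0.7;-0.326 0.7 0 0 0 0 -0.7;-0.326 0.7 0 0 0 0 -0.7")

```text
clock: 36.32
eef_pos: [497.6, -202.2, 124.4]
tool_rot: [3.139, 0.003, 0.136]
force: [0.4, 0.1, -0.6]
width: 73.0
gripper_force: 0.0
```

Call:
move_arm(rows="-0.05 0.1 0 0 0 -0.06 -0.7;-0.1 0.21 0 0 0 -0.14 -0.7;-0.15 0.32 0 0 0 -0.22 -0.7;-0.2 0.43 0 0 0 -0.3 -0.7;-0.25 0.54 0 0 0 -0.38 -0.7;-0.3 0.65 0 0 0 -0.46 -0.7;-0.326 0.7 0 0 0 -0.54 -0.7;-0.326 0.7 0 0 0 -0.62 -0.7;-0.326 0.7 0 0 0 -0.7 -0.7;-0.326 0.7 0 0 0 -0.78 -0.7;-0.326 0.7 0 0 0 -0.86 -0.7;-0.326 0.7 0 0 0 -0.93 -0.7")

```text
clock: 37.32
eef_pos: [434.4, -417.0, 124.3]
tool_rot: [-3.141, -0.002, 1.612]
force: [0.8, -0.2, -0.1]
width: 72.4
gripper_force: 0.0
```

Call:
move_arm(rows="0 0 0 0 0 0 -0.7;0 0 0 0 0 0 -0.7;0 0 0 0 0 0 -0.7;0 0 0 0 0 0 -0.7")

```text
clock: 37.65
eef_pos: [434.2, -417.9, 125.1]
tool_rot: [-3.141, -0.0, 1.604]
force: [-0.7, -0.1, 0.5]
width: 72.6
gripper_force: 0.0
```

```bash
python3 - <<'E'
from h import *
plan([433,-415])
E
```

```text
t 37.65 tcp [ 434.2 -417.9  125.1] rot [-3.141 -0.     1.604] rack -283.0 -382.4 w 72.6 gf 0.0 F [-0.7 -0.1  0.5] q7 0.37
px [478. 176.] LxW 79 33 yaw 1.342 ctr [ 582. -391.]
px [318. 190.] LxW 78 23 yaw 1.650 ctr [ 431.  -408.4]
grip [ 430.1 -396.8]
go [ 0.071  -0.0109  0.428 ] [-0.0001 -0.0001 -0.0294]
```

Call:
move_arm(rows="0.04 -0.011 0.1 0 0 -0.029 -0.4;0.071 -0.011 0.2 0 0 -0.029 -0.2;0.071 -0.011 0.3 0 0 -0.029 0;0.071 -0.011 0.37 0 0 -0.029 0.1;0.071 -0.011 0.41 0 0 -0.029 0.2;0.071 -0.011 0.422 0 0 -0.029 0.2;0.071 -0.011 0.422 0 0 -0.029 0.3;0.071 -0.011 0.422 0 0 -0.029 0.4;0.071 -0.011 0.422 0 0 -0.029 0.43;0.071 -0.011 0.422 0 0 -0.029 0.45;0.071 -0.011 0.422 0 0 -0.029 0.46;0.071 -0.011 0.422 0 0 -0.029 0.46")

```text
clock: 38.7
eef_pos: [430.5, -397.8, 0.2]
tool_rot: [3.14, 0.002, 1.65]
force: [-1.3, 0.6, 6.6]
width: 23.5
gripper_force: 19.2
```

Call:
move_arm(rows="0 0 0 0 0 0 0.467;0 0 0 0 0 0 0.467;0 0 0 0 0 0 0.467")

```text
clock: 38.95
eef_pos: [430.6, -397.8, 0.2]
tool_rot: [3.14, 0.002, 1.65]
force: [-1.5, 0.7, 6.3]
width: 23.4
gripper_force: 25.0
```

```bash
python3 - <<'E'
from h import *
st();t=rk(-176,-37.5,112);print(t);go(*t,RY)
E
```

```text
t 38.95 tcp [ 4.306e+02 -3.978e+02  2.000e-01] rot [3.14e+00 2.00e-03 1.65e+00] rack -283.7 -362.1 w 23.4 gf 25.0 F [-1.5  0.7  6.3] q7 0.28
[490.94068995 -61.1995451  112.        ]
go [ 1.1018  0.2904 -0.3743] [1.500e-03 3.000e-04 9.596e-01]
```

Call:
move_arm(rows="0 0 -0.05 0 0 0 0.467;0 0 -0.15 0 0 0 0.467;0.04 0.01 -0.25 0 0 0 0.467;0.12 0.03 -0.35 0 0 0 0.467;0.24 0.06 -0.374 0 0 0 0.467;0.36 0.09 -0.374 0 0 0 0.467;0.48 0.12 -0.374 0 0 0 0.467;0.6 0.16 -0.374 0 0 0 0.467;0.72 0.19 -0.374 0 0 0 0.467;0.84 0.22 -0.374 0 0 0 0.467;0.9 0.24 -0.374 0 0 0 0.467;0.9 0.24 -0.374 0 0 0 0.467")

```text
clock: 39.95
eef_pos: [482.1, -115.9, 111.8]
tool_rot: [3.138, -0.003, 1.659]
force: [0.6, 0.1, -1.2]
width: 23.6
gripper_force: 24.7
```

Call:
move_arm(rows="0.06 0.01 0 0 0 0.06 0.467;0.12 0.03 0 0 0 0.13 0.467;0.18 0.04 0 0 0 0.21 0.467;0.202 0.05 0 0 0 0.29 0.467;0.202 0.05 0 0 0 0.37 0.467;0.202 0.05 0 0 0 0.45 0.467;0.202 0.05 0 0 0 0.53 0.467;0.202 0.05 0 0 0 0.61 0.467;0.202 0.05 0 0 0 0.69 0.467;0.202 0.05 0 0 0 0.77 0.467;0.202 0.05 0 0 0 0.85 0.467;0.202 0.05 0 0 0 0.92 0.467")

```text
clock: 40.95
eef_pos: [490.4, -61.3, 111.3]
tool_rot: [3.141, -0.001, 0.199]
force: [-0.7, -0.0, -1.9]
width: 23.4
gripper_force: 24.7
```

```bash
python3 - <<'E'
from h import *
stage(-37.5,51.5)
E
```

```text
t 40.95 tcp [490.4 -61.3 111.3] rot [ 3.141e+00 -1.000e-03  1.990e-01] rack -176.6 -37.5 w 23.4 gf 24.7 F [-0.7 -0.  -1.9] q7 -1.28
go [1.700e-03 1.000e-04 1.992e-01] [ 0.0002 -0.0004  0.0355]
expect blade corners/rear [[384, 40], [262, 40], [374, 195], [271, 195], [322, 352]]
row 117 low-sat cols 200 377
blue [96. 58.] rack x -87.1..-77.7 y 53.1..69.2
blue [215.  65.] rack x -87.3..-77.9 y 4.7..20.0
blue [109. 131.] rack x -129.3..-97.2 y 47.0..69.2
blue [219. 137.] rack x -129.5..-97.5 y 2.5..20.0
blue [322. 237.] rack x -166.0..-152.7 y -47.9..-24.8
blue [322. 304.] rack x -224.1..-179.6 y -50.5..-26.1
```

Call:
move_arm(rows="0.001 0 0.05 0 0 0.033 0.467;0.001 0 0.1 0 0 0.033 0.467;0.001 0 0.15 0 0 0.033 0.467;0.001 0 0.19 0 0 0.033 0.467;0.001 0 0.2 0 0 0.033 0.467;0.001 0 0.2 0 0 0.033 0.467;0.001 0 0.2 0 0 0.033 0.467;0.001 0 0.2 0 0 0.033 0.467")

```text
clock: 41.72
eef_pos: [491.2, -60.8, 51.7]
tool_rot: [3.141, -0.001, 0.154]
force: [0.7, 0.4, -1.4]
width: 23.4
gripper_force: 24.6
```

```bash
python3 - <<'E'
from h import *
stage(-37.5,51.5);go(*rk(-98,-37.5,51.5),RY)
E
```

```text
t 41.72 tcp [491.2 -60.8  51.7] rot [ 3.141e+00 -1.000e-03  1.540e-01] rack -175.7 -37.1 w 23.4 gf 24.6 F [ 0.7  0.4 -1.4] q7 -1.31
go [-0.001   0.0013  0.0006] [ 0.0002 -0.0009  0.0072]
expect blade corners/rear [[383, 40], [261, 40], [374, 195], [270, 195], [322, 352]]
row 117 low-sat cols 207 377
blue [ 8. 55.] rack x -82.6..-69.2 y 84.7..99.4
blue [163.  54.] rack x -82.9..-69.2 y 15.1..43.3
blue [ 34. 159.] rack x -142.9..-97.3 y 77.0..114.2
blue [179. 155.] rack x -143.2..-97.5 y 14.9..43.3
blue [322. 237.] rack x -164.7..-152.2 y -48.0..-25.0
blue [322. 304.] rack x -223.1..-179.2 y -48.6..-25.2
go [0.259  0.0047 0.0011] [ 0.0002 -0.001   0.0071]
```

Call:
move_arm(rows="0.02 0.001 0 0 0 0.006 0.467;0.04 0.001 0 0 0 0.006 0.467;0.06 0.001 0 0 0 0.006 0.467;0.08 0.002 0 0 0 0.006 0.467;0.105 0.002 0 0 0 0.006 0.467;0.13 0.003 0 0 0 0.006 0.467;0.155 0.003 0 0 0 0.006 0.467;0.18 0.003 0 0 0 0.006 0.467;0.205 0.004 0 0 0 0.006 0.467;0.23 0.004 0 0 0 0.006 0.467;0.25 0.004 0 0 0 0.006 0.467;0.255 0.004 0 0 0 0.006 0.467")

```text
clock: 42.82
eef_pos: [567.9, -49.7, 51.0]
tool_rot: [3.142, -0.002, 0.145]
force: [-0.1, 0.1, -1.3]
width: 23.3
gripper_force: 24.6
```

Call:
move_arm(rows="0.005 0 0 0 0 0 0.467;0.009 0 0 0 0 0 0.467;0.013 0 0 0 0 0 0.467;0.016 0 0 0 0 0 0.467;0.019 0 0 0 0 0 0.467;0.019 0 0 0 0 0 0.467;0.019 0 0 0 0 0 0.467")

```text
clock: 43.4
eef_pos: [571.9, -49.2, 51.0]
tool_rot: [-3.142, 0.0, 0.144]
force: [-0.1, -0.9, -1.8]
width: 23.1
gripper_force: 24.6
```

Call:
move_arm(rows="0.003 0 0 0 0 0 0.467;0.005 0 0 0 0 0 0.467;0.005 0 0 0 0 0 0.467")

```text
clock: 43.65
eef_pos: [573.7, -48.9, 51.0]
tool_rot: [3.142, -0.0, 0.144]
force: [0.4, 0.6, -2.1]
width: 23.5
gripper_force: 24.6
```

Call:
move_arm(rows="0.003 0 0 0 0 0 0.467;0.005 0 0 0 0 0 0.467;0.005 0 0 0 0 0 0.467")

```text
clock: 43.9
eef_pos: [575.2, -48.7, 51.0]
tool_rot: [3.142, -0.0, 0.144]
force: [-0.0, -0.4, -2.4]
width: 23.2
gripper_force: 24.6
```

```bash
python3 - <<'E'
from h import *
st();rear(75)
E
```

```text
t 43.9 tcp [575.2 -48.7  51. ] rot [ 3.142 -0.     0.144] rack -90.8 -37.2 w 23.2 gf 24.6 F [-0.  -0.4 -2.4] q7 -1.34
blue [ 56. 228.] rack x -76.5..-58.1 y 76.6..115.1
blue [189. 230.] rack x -77.0..-58.5 y 15.0..44.0
blue [322. 237.] rack x -79.7..-67.5 y -48.3..-25.3
blue [ 78. 298.] rack x -137.7..-82.7 y 76.7..114.8
blue [194. 281.] rack x -117.5..-83.2 y 15.0..43.6
blue [322. 304.] rack x -138.2..-94.4 y -48.3..-25.3
```

Call:
move_arm(rows="0.003 0 0 0 0 0 0.467;0.005 0 0 0 0 0 0.467;0.005 0 0 0 0 0 0.467")

```text
clock: 44.2
eef_pos: [575.7, -48.6, 50.8]
tool_rot: [-3.141, 0.002, 0.144]
force: [-1.7, 0.2, -0.7]
width: 22.9
gripper_force: 24.7
```

Call:
move_arm(rows="0 0 0.005 0 0 0 0.467;0 0 0.007 0 0 0 0.467;0 0 0.007 0 0 0 0.44;0 0 0.007 0 0 0 0.35;0 0 0.007 0 0 0 0.2;0 0 0.007 0 0 0 0.2;0 0 -0.05 0 0 0 0.2;0 0 -0.12 0 0 0 0.2;0 0 -0.2 0 0 0 0;0 0 -0.25 0 0 0 0;0 0 -0.25 0 0 0 0")

```text
clock: 45.12
eef_pos: [579.5, -48.7, 129.6]
tool_rot: [3.14, -0.008, 0.144]
force: [0.0, -0.1, -0.4]
width: 42.6
gripper_force: 0.0
```

```bash
python3 - <<'E'
from h import *
st();rear(67.5);handles(cam("top"),20,60)
E
```

```text
t 45.12 tcp [579.5 -48.7 129.6] rot [ 3.14  -0.008  0.144] rack -86.6 -37.7 w 42.6 gf 0.0 F [ 0.  -0.1 -0.4] q7 -1.35
blue [142. 194.] rack x -80.4..-63.6 y 90.4..123.9
blue [232. 195.] rack x -80.3..-64.3 y 21.2..48.4
blue [321. 196.] rack x -81.1..-68.4 y -48.2..-25.4
blue [633. 225.] rack x -108.6..-87.9 y -302.7..-290.0
blue [152. 245.] rack x -145.6..-90.8 y 90.1..123.9
blue [236. 245.] rack x -146.6..-93.4 y 21.1..48.4
blue [321. 246.] rack x -145.5..-96.9 y -48.1..-25.5
px [434. 171.] LxW 74 24 yaw 1.338 ctr [ 586.7 -391.2]
px [295. 183.] LxW 99 82 yaw 1.711 ctr [549.9  56.4]
```

Call:
move_arm(rows="-0.02 0.12 0 0 0 0 -0.3;-0.03 0.24 0 0 0 0 -0.5;-0.05 0.36 0 0 0 0 -0.7;-0.06 0.48 0 0 0 0 -0.7;-0.075 0.585 0 0 0 0 -0.7;-0.075 0.585 0 0 0 0 -0.7")

```text
clock: 45.72
eef_pos: [577.2, -235.6, 124.7]
tool_rot: [3.136, 0.002, 0.134]
force: [-0.9, -2.0, -0.4]
width: 72.7
gripper_force: 0.0
```

Call:
move_arm(rows="-0.02 0.12 0 0 0 -0.08 -0.7;-0.03 0.24 0 0 0 -0.16 -0.7;-0.05 0.36 0 0 0 -0.24 -0.7;-0.06 0.48 0 0 0 -0.32 -0.7;-0.075 0.585 0 0 0 -0.4 -0.7;-0.075 0.585 0 0 0 -0.48 -0.7;-0.075 0.585 0 0 0 -0.56 -0.7;-0.075 0.585 0 0 0 -0.64 -0.7;-0.075 0.585 0 0 0 -0.72 -0.7;-0.075 0.585 0 0 0 -0.763 -0.7;-0.075 0.585 0 0 0 -0.763 -0.7;-0.075 0.585 0 0 0 -0.763 -0.7")

```text
clock: 46.72
eef_pos: [581.9, -401.8, 124.6]
tool_rot: [-3.14, -0.001, 1.341]
force: [0.1, 0.4, -0.5]
width: 72.3
gripper_force: 0.0
```

```bash
python3 - <<'E'
from h import *
plan([582,-395])
E
```

```text
t 46.72 tcp [ 581.9 -401.8  124.6] rot [-3.140e+00 -1.000e-03  1.341e+00] rack -134.6 -387.6 w 72.3 gf 0.0 F [ 0.1  0.4 -0.5] q7 0.11
px [325. 188.] LxW 77 22 yaw 1.346 ctr [ 588.1 -391.5]
grip [ 590.7 -380.1]
go [0.0772 0.0123 0.4269] [-0.0009 -0.0005 -0.0034]
```

Call:
move_arm(rows="0.04 0.012 0.1 0 0 -0.003 -0.4;0.077 0.012 0.2 0 0 -0.003 -0.2;0.077 0.012 0.3 0 0 -0.003 0;0.077 0.012 0.37 0 0 -0.003 0.1;0.077 0.012 0.405 0 0 -0.003 0.2;0.077 0.012 0.417 0 0 -0.003 0.2;0.077 0.012 0.417 0 0 -0.003 0.3;0.077 0.012 0.417 0 0 -0.003 0.4;0.077 0.012 0.417 0 0 -0.003 0.43;0.077 0.012 0.417 0 0 -0.003 0.45;0.077 0.012 0.417 0 0 -0.003 0.46;0.077 0.012 0.417 0 0 -0.003 0.46")

```text
clock: 47.77
eef_pos: [591.9, -381.3, 2.6]
tool_rot: [3.139, 0.001, 1.347]
force: [-2.3, 0.7, 6.9]
width: 23.2
gripper_force: 18.0
```

Call:
move_arm(rows="0 0 0 0 0 0 0.467;0 0 0 0 0 0 0.467;0 0 0 0 0 0 0.467")

```text
clock: 48.02
eef_pos: [591.9, -381.3, 2.6]
tool_rot: [3.14, 0.001, 1.347]
force: [-1.6, -0.4, 6.1]
width: 23.1
gripper_force: 23.4
```

```bash
python3 - <<'E'
from h import *
st();t=rk(-176,-112.5,112);print(t);go(*t,RY)
E
```

```text
t 48.02 tcp [ 591.9 -381.3    2.6] rot [3.140e+00 1.000e-03 1.347e+00] rack -121.7 -368.8 w 23.1 gf 23.4 F [-1.6 -0.4  6.1] q7 0.04
[ 501.62917472 -135.43401347  112.        ]
go [ 0.7322 -0.4743 -0.3664] [ 1.500e-03 -3.000e-04  7.666e-01]
```

Call:
move_arm(rows="0 0 -0.05 0 0 0 0.467;0 0 -0.15 0 0 0 0.467;0.04 -0.03 -0.25 0 0 0 0.467;0.12 -0.08 -0.35 0 0 0 0.467;0.22 -0.15 -0.366 0 0 0 0.467;0.32 -0.21 -0.366 0 0 0 0.467;0.42 -0.28 -0.366 0 0 0 0.467;0.52 -0.34 -0.366 0 0 0 0.467;0.62 -0.4 -0.366 0 0 0 0.467;0.7 -0.45 -0.366 0 0 0 0.467;0.732 -0.474 -0.366 0 0 0 0.467;0.732 -0.474 -0.366 0 0 0 0.467")

```text
clock: 49.02
eef_pos: [500.2, -131.3, 111.6]
tool_rot: [-3.141, -0.001, 1.353]
force: [-0.4, 0.1, -2.5]
width: 23.2
gripper_force: 23.1
```

Call:
move_arm(rows="0 0 0 0 0 0.05 0.467;0 0 0 0 0 0.12 0.467;0 0 0 0 0 0.19 0.467;0 0 0 0 0 0.26 0.467;0 0 0 0 0 0.33 0.467;0 0 0 0 0 0.4 0.467;0 0 0 0 0 0.47 0.467;0 0 0 0 0 0.54 0.467;0 0 0 0 0 0.61 0.467;0 0 0 0 0 0.68 0.467;0 0 0 0 0 0.75 0.467;0 0 0 0 0 0.766 0.467")

```text
clock: 50.02
eef_pos: [501.9, -136.4, 111.2]
tool_rot: [3.14, -0.001, 0.14]
force: [0.3, -0.0, -1.3]
width: 23.3
gripper_force: 23.1
```

```bash
python3 - <<'E'
from h import *
stage(-112.5,55)
E
```

```text
t 50.02 tcp [ 501.9 -136.4  111.2] rot [ 3.14e+00 -1.00e-03  1.40e-01] rack -175.9 -113.5 w 23.3 gf 23.1 F [ 0.3 -0.  -1.3] q7 -1.15
go [-0.0007 -0.0037  0.1872] [ 0.0008 -0.0008 -0.0022]
expect blade corners/rear [[382, 40], [260, 41], [373, 195], [270, 195], [322, 352]]
row 117 low-sat cols 267 439
blue [90. 72.] rack x -86.8..-77.9 y -23.3..-7.8
blue [205.  72.] rack x -86.9..-78.0 y -71.6..-56.3
blue [ 10. 152.] rack x -128.9..-97.3 y 25.7..38.9
blue [107. 144.] rack x -128.9..-97.4 y -23.4..-7.6
blue [214. 144.] rack x -129.0..-97.4 y -71.6..-56.3
blue [322. 236.] rack x -164.3..-152.1 y -124.3..-101.9
blue [322. 303.] rack x -224.1..-179.0 y -124.3..-101.9
```

Call:
move_arm(rows="0 -0.003 0.05 0 0 0 0.467;0 -0.003 0.1 0 0 0 0.467;0 -0.003 0.15 0 0 0 0.467;0 -0.003 0.18 0 0 0 0.467;0 -0.003 0.187 0 0 0 0.467;0 -0.003 0.187 0 0 0 0.467;0 -0.003 0.187 0 0 0 0.467")

```text
clock: 50.7
eef_pos: [501.4, -134.5, 55.0]
tool_rot: [3.141, -0.001, 0.145]
force: [-0.0, -0.2, -0.9]
width: 23.2
gripper_force: 23.1
```

```bash
python3 - <<'E'
from h import *
stage(-112.5,55);go(*rk(-99,-112.5,55),RY)
E
```

```text
t 50.7 tcp [ 501.4 -134.5   55. ] rot [ 3.141e+00 -1.000e-03  1.450e-01] rack -176.1 -111.5 w 23.2 gf 23.1 F [-0.  -0.2 -0.9] q7 -1.14
go [ 0.0004  0.0034 -0.0001] [ 0.0002 -0.0005  0.0011]
expect blade corners/rear [[384, 39], [261, 40], [374, 195], [271, 195], [322, 352]]
row 117 low-sat cols 208 439
blue [12. 58.] rack x -83.1..-70.0 y 10.9..24.7
blue [160.  57.] rack x -83.1..-70.3 y -55.7..-33.2
blue [ 30. 157.] rack x -142.2..-97.6 y 3.3..34.8
blue [176. 156.] rack x -142.2..-97.5 y -60.4..-33.2
blue [322. 236.] rack x -164.3..-152.1 y -122.5..-100.1
blue [322. 303.] rack x -224.0..-179.0 y -122.6..-100.2
go [0.2563 0.0038 0.0014] [ 0.0003 -0.001   0.001 ]
```

Call:
move_arm(rows="0.02 0.002 0 0 0 0 0.467;0.04 0.003 0 0 0 0 0.467;0.06 0.003 0 0 0 0 0.467;0.08 0.003 0 0 0 0 0.467;0.105 0.003 0 0 0 0 0.467;0.13 0.003 0 0 0 0 0.467;0.155 0.003 0 0 0 0 0.467;0.18 0.003 0 0 0 0 0.467;0.205 0.003 0 0 0 0 0.467;0.23 0.003 0 0 0 0 0.467;0.25 0.003 0 0 0 0 0.467;0.255 0.003 0 0 0 0 0.467")

```text
clock: 51.8
eef_pos: [578.3, -123.7, 54.5]
tool_rot: [3.141, -0.001, 0.145]
force: [0.3, 1.1, -1.5]
width: 23.5
gripper_force: 23.1
```

Call:
move_arm(rows="0.005 0 0 0 0 0 0.467;0.009 0 0 0 0 0 0.467;0.013 0 0 0 0 0 0.467;0.016 0 0 0 0 0 0.467;0.019 0 0 0 0 0 0.467;0.022 0 0 0 0 0 0.467;0.022 0 0 0 0 0 0.467")

```text
clock: 52.38
eef_pos: [583.5, -123.1, 54.6]
tool_rot: [3.142, -0.0, 0.144]
force: [-0.0, -0.2, -2.4]
width: 23.2
gripper_force: 23.1
```

Call:
move_arm(rows="0.003 0 0 0 0 0 0.467;0.005 0 0 0 0 0 0.467;0.005 0 0 0 0 0 0.467")

```text
clock: 52.63
eef_pos: [584.9, -122.8, 54.6]
tool_rot: [3.142, -0.0, 0.144]
force: [0.6, 0.2, -1.3]
width: 23.2
gripper_force: 23.1
```

```bash
python3 - <<'E'
from h import *
st();rear(75)
E
```

```text
t 52.63 tcp [ 584.9 -122.8   54.6] rot [ 3.142 -0.     0.144] rack -91.7 -111.9 w 23.2 gf 23.1 F [ 0.6  0.2 -1.3] q7 -1.19
blue [ 62. 224.] rack x -76.9..-58.7 y 1.9..39.8
blue [191. 226.] rack x -77.4..-59.1 y -59.2..-30.7
blue [322. 236.] rack x -82.0..-69.4 y -123.2..-100.2
blue [ 84. 293.] rack x -138.5..-83.3 y 1.9..39.8
blue [196. 278.] rack x -120.0..-85.0 y -59.3..-30.7
blue [322. 303.] rack x -143.5..-96.4 y -123.3..-100.2
```

Call:
move_arm(rows="0.003 0 0 0 0 0 0.467;0.005 0 0 0 0 0 0.467;0.005 0 0 0 0 0 0.467")

```text
clock: 52.93
eef_pos: [586.5, -122.6, 54.6]
tool_rot: [-3.142, -0.0, 0.144]
force: [-0.6, -0.1, -2.4]
width: 23.2
gripper_force: 23.1
```

Call:
move_arm(rows="0.003 0 0 0 0 0 0.467;0.005 0 0 0 0 0 0.467;0.005 0 0 0 0 0 0.467")

```text
clock: 53.18
eef_pos: [586.9, -122.5, 54.3]
tool_rot: [-3.141, 0.002, 0.144]
force: [-2.2, 0.3, -1.6]
width: 23.1
gripper_force: 23.2
```

Call:
move_arm(rows="0.002 0 0 0 0 0 0.467;0.003 0 0 0 0 0 0.467;0.003 0 0 0 0 0 0.467")

```text
clock: 53.43
eef_pos: [586.9, -122.4, 54.2]
tool_rot: [-3.141, 0.003, 0.144]
force: [-4.9, 0.1, -0.8]
width: 23.3
gripper_force: 23.3
```

Contact at the slot end, so this one is home. I'll release and rise, then check all four.

Call:
move_arm(rows="0 0 0.005 0 0 0 0.467;0 0 0.01 0 0 0 0.467;0 0 0.01 0 0 0 0.44;0 0 0.01 0 0 0 0.35;0 0 0.01 0 0 0 0.2;0 0 0.01 0 0 0 0.2;0 0 -0.05 0 0 0 0.2;0 0 -0.12 0 0 0 0.2;0 0 -0.2 0 0 0 0;0 0 -0.25 0 0 0 0;0 0 -0.25 0 0 0 0")

```text
clock: 54.35
eef_pos: [592.2, -122.8, 133.6]
tool_rot: [3.139, -0.009, 0.144]
force: [-0.4, 0.1, -0.8]
width: 42.9
gripper_force: 0.0
```

```bash
python3 - <<'E'
from h import *
st();rear(67.5);bail();go(*rk(-85,0,160),RY+np.pi/2)
E
```

```text
t 54.35 tcp [ 592.2 -122.8  133.6] rot [ 3.139 -0.009  0.144] rack -84.5 -113.0 w 42.9 gf 0.0 F [-0.4  0.1 -0.8] q7 -1.2
blue [145. 196.] rack x -80.4..-63.3 y 15.2..48.4
blue [ 52. 196.] rack x -80.5..-65.0 y 89.6..124.1
blue [232. 197.] rack x -80.4..-65.0 y -52.7..-26.0
blue [320. 197.] rack x -80.4..-68.3 y -122.9..-100.5
blue [154. 246.] rack x -146.0..-92.0 y 15.0..48.4
blue [ 67. 246.] rack x -144.9..-93.8 y 89.4..124.0
blue [236. 245.] rack x -146.0..-93.8 y -53.0..-26.1
blue [320. 246.] rack x -146.0..-96.5 y -122.8..-100.2
top 30 bail 1.95 err 0.4
side 21 bail 1.95 err 0.4
go [ 0.0115 -0.3722 -0.1037] [-6.000e-04  2.000e-04 -9.991e-01]
```

Call:
move_arm(rows="0 0 -0.1 0 0 -0.07 0;0 0 -0.2 0 0 -0.15 0;0.08 -0.08 -0.22 0 0 -0.23 0;0.16 -0.16 -0.22 0 0 -0.31 0.1;0.24 -0.24 -0.22 0 0 -0.39 0.2;0.32 -0.32 -0.22 0 0 -0.47 0.2;0.392 -0.376 -0.22 0 0 -0.55 0.2;0.392 -0.376 -0.22 0 0 -0.63 0.2;0.392 -0.376 -0.22 0 0 -0.71 0.2;0.392 -0.376 -0.22 0 0 -0.79 0.2;0.392 -0.376 -0.22 0 0 -0.87 0.2;0.392 -0.376 -0.22 0 0 -0.93 0.2")

```text
clock: 55.55
eef_pos: [688.2, 6.3, 193.7]
tool_rot: [-3.139, -0.0, 1.611]
force: [-0.7, -0.9, -0.2]
width: 34.2
gripper_force: 0.0
```

Call:
move_arm(rows="0 0 0 0 0 -0.07 0.2;0 0 0 0 0 -0.07 0.2;0 0 0 0 0 -0.07 0.2;0 0 0 0 0 -0.07 0.2;0 0 0 0 0 -0.07 0.2")

```text
clock: 55.97
eef_pos: [688.6, 6.3, 195.1]
tool_rot: [-3.141, -0.0, 1.713]
force: [-0.1, 0.1, 0.6]
width: 34.2
gripper_force: 0.0
```

```bash
python3 - <<'E'
from h import *
st();g=cam("wrist");a=red(g);print(a,proj(g,[rk(33,0,128),rk(36,0,128),rk(30,0,128)]).round(1).tolist())
for z in (122,128,134):
    p=onz(g,[a[0]],z)[0][:2]-RC;print(z,p@[np.cos(RY),np.sin(RY)],p@[-np.sin(RY),np.cos(RY)])
go(*rk(33,0,116),RY+np.pi/2);save(g,"w11.png")
E
```

```text
t 55.97 tcp [688.6   6.3 195.1] rot [-3.141 -0.     1.713] rack 29.3 1.1 w 34.2 gf 0.0 F [-0.1  0.1  0.6] q7 -0.11
((329.0, 208.5), (39.0, 12.0), 90.0) [[325.3, 208.2], [328.8, 208.2], [321.7, 208.2]]
122 36.29031676398838 -2.4446553097984056
128 36.130482278777265 -0.2517338530039663
134 35.97064779356616 1.9411876037904732
go [-0.0038  0.0123  0.2643] [-0.0002  0.0001  0.0001]
```

Call:
move_arm(rows="-0.004 0.022 0.05 0 0 0 0.2;-0.004 0.022 0.12 0 0 0 0.2;-0.004 0.022 0.19 0 0 0 0.2;-0.004 0.022 0.25 0 0 0 0.2;-0.004 0.022 0.274 0 0 0 0.2;-0.004 0.022 0.274 0 0 0 0.2;-0.004 0.022 0.274 0 0 0 0.4;-0.004 0.022 0.274 0 0 0 0.6;-0.004 0.022 0.274 0 0 0 0.7;-0.004 0.022 0.274 0 0 0 0.75;-0.004 0.022 0.274 0 0 0 0.78;-0.004 0.022 0.274 0 0 0 0.78")

```text
clock: 57.02
eef_pos: [695.8, 6.0, 114.1]
tool_rot: [3.141, 0.0, 1.715]
force: [-1.1, 0.5, 1.3]
width: 9.7
gripper_force: 6.9
```

Call:
move_arm(rows="0 0 0 0 0 0 0.8;0 0 0 0 0 0 0.8;0 0 0 0 0 0 0.8")

```text
clock: 57.27
eef_pos: [696.0, 6.1, 113.9]
tool_rot: [3.14, 0.0, 1.715]
force: [-1.0, -0.1, 1.7]
width: 9.3
gripper_force: 18.7
```

```bash
python3 - <<'E'
from h import *
st()
x0,z0=read_state()["eef_pos"][[0,2]]
r=81; p0=2.18
for p in (2.0,1.83,1.66,1.49,1.32,1.15,.98,.81,.64,.5,.38,.28,.2,.185): print(p,round((-np.cos(p)+np.cos(p0))*r/300,3),round(-(np.sin(p)-np.sin(p0))*r/300,3))
E
```

```text
t 57.27 tcp [696.    6.1 113.9] rot [3.14  0.    1.715] rack 36.6 -0.2 w 9.3 gf 18.7 F [-1.  -0.1  1.7] q7 -0.14
2.0 -0.042 -0.024
1.83 -0.085 -0.04
1.66 -0.13 -0.047
1.49 -0.176 -0.048
1.32 -0.222 -0.04
1.15 -0.265 -0.025
0.98 -0.305 -0.003
0.81 -0.341 0.026
0.64 -0.371 0.06
0.5 -0.391 0.092
0.38 -0.405 0.121
0.28 -0.414 0.147
0.2 -0.419 0.168
0.185 -0.42 0.172
```

Call:
move_arm(rows="0 0 0 0 0 0 0.5;0 0 0 0 0 0 0.3;0 0 0 0 0 0 0.3;0 0 0.02 0 0 0 0.3;0 0 0.04 0 0 0 0.3;0 0 0.04 0 0 0 0.3;0 0 0.04 0 0 0 0.5;0 0 0.04 0 0 0 0.65;0 0 0.04 0 0 0 0.7;0 0 0.04 0 0 0 0.74;0 0 0.04 0 0 0 0.74;0 0 0.04 0 0 0 0.74")

```text
clock: 58.27
eef_pos: [695.6, 6.0, 101.5]
tool_rot: [3.141, 0.0, 1.715]
force: [-0.4, -0.7, -0.1]
width: 10.9
gripper_force: 0.0
```

Call:
move_arm(rows="0 0 0 0 0 0 0.77;0 0 0 0 0 0 0.77;0 0 0 0 0 0 0.77")

```text
clock: 58.52
eef_pos: [696.0, 6.0, 101.6]
tool_rot: [3.14, 0.0, 1.715]
force: [0.7, -0.6, 0.7]
width: 9.7
gripper_force: 2.0
```

Call:
move_arm(rows="0 0 0 0 0 0 0.82;0 0 0 0 0 0 0.85;0 -0.02 -0.012 0 0 0 0.85;0 -0.042 -0.024 0 0 0 0.85;0 -0.085 -0.04 0 0 0 0.85;0 -0.13 -0.047 0 0 0 0.85;0 -0.176 -0.048 0 0 0 0.85;0 -0.222 -0.04 0 0 0 0.85;0 -0.265 -0.025 0 0 0 0.85;0 -0.305 -0.003 0 0 0 0.85;0 -0.305 -0.003 0 0 0 0.85;0 -0.305 -0.003 0 0 0 0.85")

```text
clock: 59.52
eef_pos: [603.0, -7.2, 103.1]
tool_rot: [-3.139, 0.0, 1.715]
force: [-4.4, 0.8, 8.8]
width: 7.6
gripper_force: 60.9
```

```bash
python3 - <<'E'
from h import *
st();bail()
E
```

```text
t 59.52 tcp [603.   -7.2 103.1] rot [-3.139  0.     1.715] rack -57.3 0.0 w 7.6 gf 60.9 F [-4.4  0.8  8.8] q7 -0.17
top no red
side no red
```

Call:
move_arm(rows="0 -0.018 0.014 0 0 0 0.85;0 -0.036 0.029 0 0 0 0.85;0 -0.051 0.046 0 0 0 0.85;0 -0.066 0.063 0 0 0 0.85;0 -0.086 0.095 0 0 0 0.85;0 -0.1 0.124 0 0 0 0.85;0 -0.1 0.124 0 0 0 0.85;0 -0.1 0.124 0 0 0 0.85")

```text
clock: 60.33
eef_pos: [575.1, -11.1, 65.1]
tool_rot: [-3.141, -0.0, 1.715]
force: [-0.6, 1.4, -0.7]
width: 7.6
gripper_force: 63.5
```

Call:
move_arm(rows="0 -0.005 0.013 0 0 0 0.85;0 -0.009 0.026 0 0 0 0.85;0 -0.012 0.035 0 0 0 0.85;0 -0.012 0.035 0 0 0 0.85")

```text
clock: 60.67
eef_pos: [571.8, -11.6, 54.5]
tool_rot: [3.141, -0.0, 1.715]
force: [0.9, 1.0, 0.4]
width: 7.8
gripper_force: 64.6
```

Call:
move_arm(rows="0 -0.001 0.005 0 0 0 0.85;0 -0.002 0.01 0 0 0 0.85;0 -0.002 0.01 0 0 0 0.85")

```text
clock: 60.92
eef_pos: [571.2, -11.7, 51.8]
tool_rot: [3.141, -0.0, 1.715]
force: [-1.3, 2.1, 4.0]
width: 7.4
gripper_force: 64.9
```

Call:
move_arm(rows="0 -0.001 0.005 0 0 0 0.85;0 -0.001 0.007 0 0 0 0.85;0 -0.001 0.007 0 0 0 0.85")

```text
clock: 61.17
eef_pos: [570.8, -11.8, 49.8]
tool_rot: [3.141, -0.0, 1.715]
force: [-0.5, 2.1, 5.9]
width: 7.4
gripper_force: 65.2
```

Call:
move_arm(rows="0 0 0 0 0 0 0.7;0 0 0 0 0 0 0.5;0 0 0 0 0 0 0.3;0 0 0 0 0 0 0.3;0 0 0 0 0 0 0.3;0 0 -0.05 0 0 0 0.3;0 0 -0.12 0 0 0 0.3;0 0 -0.22 0 0 0 0.3;0 0 -0.34 0 0 0 0.3;0 -0.1 -0.46 0 0 0 0.3;0 -0.2 -0.55 0 0 0 0.3;0 -0.2 -0.55 0 0 0 0.3")

```text
clock: 62.17
eef_pos: [508.9, -21.7, 218.6]
tool_rot: [3.14, 0.003, 1.715]
force: [-1.0, 0.1, -0.1]
width: 30.0
gripper_force: 0.0
```

```bash
python3 - <<'E'
from h import *
st();g=cam("wrist");a=red(g)
for z in (75,81): 
    p=onz(g,[a[0]],z)[0][:2]-RC;print(z,p@[np.cos(RY),np.sin(RY)],p@[-np.sin(RY),np.cos(RY)])
bail();rear(67.5);save(cam("side"),"fin.png",4,(210,140,360,240))
E
```

```text
t 62.17 tcp [508.9 -21.7 218.6] rot [3.140e+00 3.000e-03 1.715e+00] rack -152.6 -0.9 w 30.0 gf 0.0 F [-1.   0.1 -0.1] q7 -0.11
75 -88.55359146629436 -0.6205592004423801
81 -89.84834815523655 0.9783558667508626
top no red
side 22 bail 0.04 err 0.5
blue [349.  71.] rack x -146.5..-97.6 y 101.2..124.6
blue [397.  71.] rack x -81.3..-67.4 y 101.2..123.8
blue [347. 147.] rack x -146.3..-97.7 y 27.0..50.3
blue [391. 147.] rack x -81.5..-67.9 y 27.1..50.3
blue [345. 210.] rack x -146.1..-97.8 y -46.3..-19.5
blue [386. 210.] rack x -81.4..-68.1 y -46.3..-19.5
blue [336. 265.] rack x -145.9..-116.1 y -121.4..-89.3
```

View pics/fin.png

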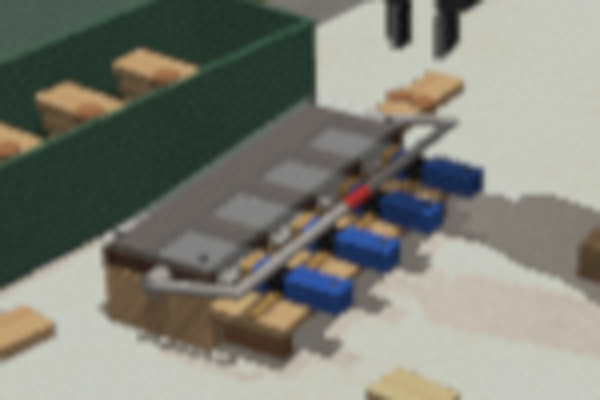

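All four handles lie in their slots under the lowered bail. The sleeve is at about (299,189) in the side view, and the bail reads about 0.04 rad. I'll hand the job in.

```bash
python3 - <<'E'
from h import *
print(finish_job())
E
```

```text
the job is handed in; nothing more can be done
None
```

Job handed in: all four scrapers were pushed until they met the slot ends, and the bail is down again at about 0.04 rad by camera. Finger force on the handles peaked at about 27 N, and the arm finished clear of everything after about 62 s; no pass/fail verdict was returned.

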